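Charge feed trays with level scoops of spacer sleeves

TASK

Fill each feed tray that stands on the bench with one level scoop of spacer sleeves. First pull the hopper's red sprung knob up to its stop, let the sleeves run down onto the ramp, and let the gate shut; then push the scoop down the ramp under the heap, draw it out along the ramp under the strike plate so that just three sleeves stay on it, and roll them into a tray, where they must lie in a row against its stop. Do not load trays by hand; leave all spare sleeves on the bin's ramp, put the empty scoop back flat on its mat, and leave the wrench and the brass valve where they lie.

Things in the scene. Friction and masses are not known exactly. Their poses are not given: they have to be found in the camera images.
- bin: blue steel gravity bin, screwed down, 260 long (x), 88 wide, 165 high. Origin on the bench below the foot of the scooping ramp; x points from the ramp's open front to the hopper behind, z up. Ramp between side walls 76 apart; walls 66 high at the front edge (x = -150), 112 at x = -85, 150 at x = 0. Behind the wall that ends the ramp at x = 0 is the hopper, its floor falling 27 degrees to the gate at x = 8
- bin_ramp_foot (a point): foot of the scooping ramp, on its surface at x = 0, z = 6 in the bin's frame. The ramp falls 15 degrees towards the bin's +x (z = 46 at its front edge, x = -150). Here an upright wall 66 high stands across it; a slot 8 high under the wall lets the scoop's thin tip, not the sleeves, run on up to 20 further down the ramp's line
- bin_strike_edge (a point): middle of the lower edge of the steel strike plate that spans the ramp: x = -98, z = 60 in the bin's frame, 26 clear of the ramp (square to it). The plate is 48 tall and leans back 25 degrees (top at x = -122, z = 103). A scoop lying on the ramp passes under it with one layer of sleeves; sleeves on top of those are held back
- gate (a joint): lift of the yellow hopper gate in m: 0 shut, 0.054 at its stop. It weighs 1.2 N and a spring pulls it shut (2 N at rest, 4 N at the stop); let go, it shuts by itself. With the gate held up the sleeves roll out over the wall onto the ramp within 2 to 3 s and heap up behind the strike plate
- gate_knob (a point): centre of the gate's red round pull knob, 29 in diameter and 29 tall, on an upright rod; with the gate shut 241 above the bench, at x = 8 in the bin's frame, over a brass spring housing 22 in diameter that ends 21 below this point. Moves straight up with the gate
- scoop_grip (a point): steel counting scoop (160 g), given at the middle of its black grip, a bar 13 (x) by 26 (y) by 76 long. Axes: x to the pan's tip, z up when it stands flat; this point is then 73 above the underside and 165 behind the tip. The grip leans back 15 degrees from z towards -x, so it is upright when the scoop lies on the ramp. Ahead of it a shank, 60 wide, 23 high, whose front face (x = 94) backs the pan
- scoop_tip (a point): middle of the scoop's sharp front tip at its underside, same axes. The pan behind it (x = -71 to 0) is 66 wide, open at both sides, floor 2 above the underside, with three seats parted by lands 1.8 high and a lip 3 above the floor (crest at x = -13). Sleeves on it roll over the lip when it is tipped forward by about 50 degrees; up to 15 degrees either way they stay
- scoop_seat (a point): centre of a sleeve lying crosswise in the middle one of the scoop's three seats, 40 behind the tip and 12 above the underside, same axes; the front and back seats are 20 ahead and 20 behind. A level load is one sleeve in each seat; surplus ones would lie 17 higher. Pushing the scoop down the ramp under a full heap takes 15 to 25 N, in one or several shoves, until the tip is at the ramp's foot
- scoop_mat: black rubber mat where the scoop lives, 200 (x) by 100 (y) by 3 thick, origin at the centre of its underside; fixed. The scoop stands on it along x, tip towards +x, with the middle of its length (84 ahead of the grip point) near the mat's centre
- tray_green_row (a point): green loose feed tray, 250 g, 68 long (x), 88 wide. Floor 82 wide between side walls, open at its high end (the mouth) and falling 22 degrees along +x to a stop wall. Given at the centre of the middle one of three sleeves lined up crosswise on the stop, 29 above the bench; the others are at x = 19, z = -7 and x = -19, z = 7 from it. Mouth: floor edge at x = -34, z = 3, side walls there 14 higher. May be absent (None)
- tray_grey_row (a point): grey loose feed tray, 250 g, 68 long (x), 88 wide. Floor 82 wide between side walls, open at its high end (the mouth) and falling 22 degrees along +x to a stop wall. Given at the centre of the middle one of three sleeves lined up crosswise on the stop, 29 above the bench; the others are at x = 19, z = -7 and x = -19, z = 7 from it. Mouth: floor edge at x = -34, z = 3, side walls there 14 higher. May be absent (None)
- sleeve1_c (a point): centre of a brass spacer sleeve, a tube 20 in diameter and 70 long, its axis along y; 60 g, smooth and oiled
- sleeve2_c (a point): centre of a brass spacer sleeve, a tube 20 in diameter and 70 long, its axis along y; 60 g, smooth and oiled
- sleeve3_c (a point): centre of a brass spacer sleeve, a tube 20 in diameter and 70 long, its axis along y; 60 g, smooth and oiled
- sleeve4_c (a point): centre of a brass spacer sleeve, a tube 20 in diameter and 70 long, its axis along y; 60 g, smooth and oiled
- sleeve5_c (a point): centre of a brass spacer sleeve, a tube 20 in diameter and 70 long, its axis along y; 60 g, smooth and oiled
- sleeve6_c (a point): centre of a brass spacer sleeve, a tube 20 in diameter and 70 long, its axis along y; 60 g, smooth and oiled
- sleeve7_c (a point): centre of a brass spacer sleeve, a tube 20 in diameter and 70 long, its axis along y; 60 g, smooth and oiled
- sleeve8_c (a point): centre of a brass spacer sleeve, a tube 20 in diameter and 70 long, its axis along y; 60 g, smooth and oiled; in some runs absent (None)
- sleeve9_c (a point): centre of a brass spacer sleeve, a tube 20 in diameter and 70 long, its axis along y; 60 g, smooth and oiled; in some runs absent (None)
- sleeve10_c (a point): centre of a brass spacer sleeve, a tube 20 in diameter and 70 long, its axis along y; 60 g, smooth and oiled; in some runs absent (None)
- wrench_22: bystander: combination wrench, 219 long
- brass_valve: bystander: brass relief valve, 118 long
Mind the look-alikes: they are no part of the job. Leave any black, purple or turquoise look-alike of the part that bears sleeve7_c alone.

How it is judged (in metres and radians):
On the way, in this order (a step that is already met when the one before it is completed fails the run):
1. the sprung gate of the hopper is pulled up to its stop (value of joint gate above 0.05 m), for 0.2 s.
2. the hopper has run empty into the scooping ramp and the gate has sprung shut again (value of joint gate below 0.003 m and x of each of sleeve1_c, sleeve2_c, sleeve3_c, sleeve4_c, sleeve5_c, sleeve6_c, sleeve7_c, sleeve8_c, sleeve9_c, sleeve10_c in the frame of bin below 0.002 m), for 0.2 s.
3. the scoop has been drawn out under the strike plate with a level load: a sleeve in each of its three seats and none on top (((distance between sleeve1_c and scoop_seat below 0.029 m and x of sleeve1_c in the frame of scoop_seat above 0.013 m) or (distance between sleeve2_c and scoop_seat below 0.029 m and x of sleeve2_c in the frame of scoop_seat above 0.013 m) or (distance between sleeve3_c and scoop_seat below 0.029 m and x of sleeve3_c in the frame of scoop_seat above 0.013 m) or (distance between sleeve4_c and scoop_seat below 0.029 m and x of sleeve4_c in the frame of scoop_seat above 0.013 m) or (distance between sleeve5_c and scoop_seat below 0.029 m and x of sleeve5_c in the frame of scoop_seat above 0.013 m) or (distance between sleeve6_c and scoop_seat below 0.029 m and x of sleeve6_c in the frame of scoop_seat above 0.013 m) or (distance between sleeve7_c and scoop_seat below 0.029 m and x of sleeve7_c in the frame of scoop_seat above 0.013 m) or (distance between sleeve8_c and scoop_seat below 0.029 m and x of sleeve8_c in the frame of scoop_seat above 0.013 m) or (distance between sleeve9_c and scoop_seat below 0.029 m and x of sleeve9_c in the frame of scoop_seat above 0.013 m) or (distance between sleeve10_c and scoop_seat below 0.029 m and x of sleeve10_c in the frame of scoop_seat above 0.013 m)) and distance between any of sleeve1_c, sleeve2_c, sleeve3_c, sleeve4_c, sleeve5_c, sleeve6_c, sleeve7_c, sleeve8_c, sleeve9_c, sleeve10_c and scoop_seat below 0.009 m and ((distance between sleeve1_c and scoop_seat below 0.029 m and x of sleeve1_c in the frame of scoop_seat below -0.013 m) or (distance between sleeve2_c and scoop_seat below 0.029 m and x of sleeve2_c in the frame of scoop_seat below -0.013 m) or (distance between sleeve3_c and scoop_seat below 0.029 m and x of sleeve3_c in the frame of scoop_seat below -0.013 m) or (distance between sleeve4_c and scoop_seat below 0.029 m and x of sleeve4_c in the frame of scoop_seat below -0.013 m) or (distance between sleeve5_c and scoop_seat below 0.029 m and x of sleeve5_c in the frame of scoop_seat below -0.013 m) or (distance between sleeve6_c and scoop_seat below 0.029 m and x of sleeve6_c in the frame of scoop_seat below -0.013 m) or (distance between sleeve7_c and scoop_seat below 0.029 m and x of sleeve7_c in the frame of scoop_seat below -0.013 m) or (distance between sleeve8_c and scoop_seat below 0.029 m and x of sleeve8_c in the frame of scoop_seat below -0.013 m) or (distance between sleeve9_c and scoop_seat below 0.029 m and x of sleeve9_c in the frame of scoop_seat below -0.013 m) or (distance between sleeve10_c and scoop_seat below 0.029 m and x of sleeve10_c in the frame of scoop_seat below -0.013 m)) and not ((distance between sleeve1_c and scoop_seat below 0.1 m and z of sleeve1_c in the frame of scoop_seat above 0.01 m) or (distance between sleeve2_c and scoop_seat below 0.1 m and z of sleeve2_c in the frame of scoop_seat above 0.01 m) or (distance between sleeve3_c and scoop_seat below 0.1 m and z of sleeve3_c in the frame of scoop_seat above 0.01 m) or (distance between sleeve4_c and scoop_seat below 0.1 m and z of sleeve4_c in the frame of scoop_seat above 0.01 m) or (distance between sleeve5_c and scoop_seat below 0.1 m and z of sleeve5_c in the frame of scoop_seat above 0.01 m) or (distance between sleeve6_c and scoop_seat below 0.1 m and z of sleeve6_c in the frame of scoop_seat above 0.01 m) or (distance between sleeve7_c and scoop_seat below 0.1 m and z of sleeve7_c in the frame of scoop_seat above 0.01 m) or (distance between sleeve8_c and scoop_seat below 0.1 m and z of sleeve8_c in the frame of scoop_seat above 0.01 m) or (distance between sleeve9_c and scoop_seat below 0.1 m and z of sleeve9_c in the frame of scoop_seat above 0.01 m) or (distance between sleeve10_c and scoop_seat below 0.1 m and z of sleeve10_c in the frame of scoop_seat above 0.01 m)) and x of scoop_grip in the frame of bin below -0.27 m), for 0.2 s.
At the end, for the whole second after the job is handed in: Each tray present stands flat with 3 sleeves in a row against its stop (each within 8 mm of its place), none on top; all others lie on the bin's ramp; the gate is shut (under 3 mm); the empty scoop stands flat on its mat, its middle within 45 mm along and 30 mm across of centre; all at rest (((distance between sleeve1_c and tray_green_row below 0.028 m and x of sleeve1_c in the frame of tray_green_row above 0.012 m and z of sleeve1_c in the frame of tray_green_row below 0.003 m) or (distance between sleeve2_c and tray_green_row below 0.028 m and x of sleeve2_c in the frame of tray_green_row above 0.012 m and z of sleeve2_c in the frame of tray_green_row below 0.003 m) or (distance between sleeve3_c and tray_green_row below 0.028 m and x of sleeve3_c in the frame of tray_green_row above 0.012 m and z of sleeve3_c in the frame of tray_green_row below 0.003 m) or (distance between sleeve4_c and tray_green_row below 0.028 m and x of sleeve4_c in the frame of tray_green_row above 0.012 m and z of sleeve4_c in the frame of tray_green_row below 0.003 m) or (distance between sleeve5_c and tray_green_row below 0.028 m and x of sleeve5_c in the frame of tray_green_row above 0.012 m and z of sleeve5_c in the frame of tray_green_row below 0.003 m) or (distance between sleeve6_c and tray_green_row below 0.028 m and x of sleeve6_c in the frame of tray_green_row above 0.012 m and z of sleeve6_c in the frame of tray_green_row below 0.003 m) or (distance between sleeve7_c and tray_green_row below 0.028 m and x of sleeve7_c in the frame of tray_green_row above 0.012 m and z of sleeve7_c in the frame of tray_green_row below 0.003 m) or (distance between sleeve8_c and tray_green_row below 0.028 m and x of sleeve8_c in the frame of tray_green_row above 0.012 m and z of sleeve8_c in the frame of tray_green_row below 0.003 m) or (distance between sleeve9_c and tray_green_row below 0.028 m and x of sleeve9_c in the frame of tray_green_row above 0.012 m and z of sleeve9_c in the frame of tray_green_row below 0.003 m) or (distance between sleeve10_c and tray_green_row below 0.028 m and x of sleeve10_c in the frame of tray_green_row above 0.012 m and z of sleeve10_c in the frame of tray_green_row below 0.003 m)) and distance between any of sleeve1_c, sleeve2_c, sleeve3_c, sleeve4_c, sleeve5_c, sleeve6_c, sleeve7_c, sleeve8_c, sleeve9_c, sleeve10_c and tray_green_row below 0.009 m and ((distance between sleeve1_c and tray_green_row below 0.028 m and x of sleeve1_c in the frame of tray_green_row below -0.012 m) or (distance between sleeve2_c and tray_green_row below 0.028 m and x of sleeve2_c in the frame of tray_green_row below -0.012 m) or (distance between sleeve3_c and tray_green_row below 0.028 m and x of sleeve3_c in the frame of tray_green_row below -0.012 m) or (distance between sleeve4_c and tray_green_row below 0.028 m and x of sleeve4_c in the frame of tray_green_row below -0.012 m) or (distance between sleeve5_c and tray_green_row below 0.028 m and x of sleeve5_c in the frame of tray_green_row below -0.012 m) or (distance between sleeve6_c and tray_green_row below 0.028 m and x of sleeve6_c in the frame of tray_green_row below -0.012 m) or (distance between sleeve7_c and tray_green_row below 0.028 m and x of sleeve7_c in the frame of tray_green_row below -0.012 m) or (distance between sleeve8_c and tray_green_row below 0.028 m and x of sleeve8_c in the frame of tray_green_row below -0.012 m) or (distance between sleeve9_c and tray_green_row below 0.028 m and x of sleeve9_c in the frame of tray_green_row below -0.012 m) or (distance between sleeve10_c and tray_green_row below 0.028 m and x of sleeve10_c in the frame of tray_green_row below -0.012 m)) and angle between each of tray_green_row, tray_grey_row, scoop_grip's own z axis and vertical below 0.06 rad and not ((distance between sleeve1_c and tray_green_row below 0.035 m and z of sleeve1_c in the frame of tray_green_row above 0.0105 m) or (distance between sleeve2_c and tray_green_row below 0.035 m and z of sleeve2_c in the frame of tray_green_row above 0.0105 m) or (distance between sleeve3_c and tray_green_row below 0.035 m and z of sleeve3_c in the frame of tray_green_row above 0.0105 m) or (distance between sleeve4_c and tray_green_row below 0.035 m and z of sleeve4_c in the frame of tray_green_row above 0.0105 m) or (distance between sleeve5_c and tray_green_row below 0.035 m and z of sleeve5_c in the frame of tray_green_row above 0.0105 m) or (distance between sleeve6_c and tray_green_row below 0.035 m and z of sleeve6_c in the frame of tray_green_row above 0.0105 m) or (distance between sleeve7_c and tray_green_row below 0.035 m and z of sleeve7_c in the frame of tray_green_row above 0.0105 m) or (distance between sleeve8_c and tray_green_row below 0.035 m and z of sleeve8_c in the frame of tray_green_row above 0.0105 m) or (distance between sleeve9_c and tray_green_row below 0.035 m and z of sleeve9_c in the frame of tray_green_row above 0.0105 m) or (distance between sleeve10_c and tray_green_row below 0.035 m and z of sleeve10_c in the frame of tray_green_row above 0.0105 m)) and ((distance between sleeve1_c and tray_grey_row below 0.028 m and x of sleeve1_c in the frame of tray_grey_row above 0.012 m and z of sleeve1_c in the frame of tray_grey_row below 0.003 m) or (distance between sleeve2_c and tray_grey_row below 0.028 m and x of sleeve2_c in the frame of tray_grey_row above 0.012 m and z of sleeve2_c in the frame of tray_grey_row below 0.003 m) or (distance between sleeve3_c and tray_grey_row below 0.028 m and x of sleeve3_c in the frame of tray_grey_row above 0.012 m and z of sleeve3_c in the frame of tray_grey_row below 0.003 m) or (distance between sleeve4_c and tray_grey_row below 0.028 m and x of sleeve4_c in the frame of tray_grey_row above 0.012 m and z of sleeve4_c in the frame of tray_grey_row below 0.003 m) or (distance between sleeve5_c and tray_grey_row below 0.028 m and x of sleeve5_c in the frame of tray_grey_row above 0.012 m and z of sleeve5_c in the frame of tray_grey_row below 0.003 m) or (distance between sleeve6_c and tray_grey_row below 0.028 m and x of sleeve6_c in the frame of tray_grey_row above 0.012 m and z of sleeve6_c in the frame of tray_grey_row below 0.003 m) or (distance between sleeve7_c and tray_grey_row below 0.028 m and x of sleeve7_c in the frame of tray_grey_row above 0.012 m and z of sleeve7_c in the frame of tray_grey_row below 0.003 m) or (distance between sleeve8_c and tray_grey_row below 0.028 m and x of sleeve8_c in the frame of tray_grey_row above 0.012 m and z of sleeve8_c in the frame of tray_grey_row below 0.003 m) or (distance between sleeve9_c and tray_grey_row below 0.028 m and x of sleeve9_c in the frame of tray_grey_row above 0.012 m and z of sleeve9_c in the frame of tray_grey_row below 0.003 m) or (distance between sleeve10_c and tray_grey_row below 0.028 m and x of sleeve10_c in the frame of tray_grey_row above 0.012 m and z of sleeve10_c in the frame of tray_grey_row below 0.003 m)) and distance between any of sleeve1_c, sleeve2_c, sleeve3_c, sleeve4_c, sleeve5_c, sleeve6_c, sleeve7_c, sleeve8_c, sleeve9_c, sleeve10_c and tray_grey_row below 0.009 m and ((distance between sleeve1_c and tray_grey_row below 0.028 m and x of sleeve1_c in the frame of tray_grey_row below -0.012 m) or (distance between sleeve2_c and tray_grey_row below 0.028 m and x of sleeve2_c in the frame of tray_grey_row below -0.012 m) or (distance between sleeve3_c and tray_grey_row below 0.028 m and x of sleeve3_c in the frame of tray_grey_row below -0.012 m) or (distance between sleeve4_c and tray_grey_row below 0.028 m and x of sleeve4_c in the frame of tray_grey_row below -0.012 m) or (distance between sleeve5_c and tray_grey_row below 0.028 m and x of sleeve5_c in the frame of tray_grey_row below -0.012 m) or (distance between sleeve6_c and tray_grey_row below 0.028 m and x of sleeve6_c in the frame of tray_grey_row below -0.012 m) or (distance between sleeve7_c and tray_grey_row below 0.028 m and x of sleeve7_c in the frame of tray_grey_row below -0.012 m) or (distance between sleeve8_c and tray_grey_row below 0.028 m and x of sleeve8_c in the frame of tray_grey_row below -0.012 m) or (distance between sleeve9_c and tray_grey_row below 0.028 m and x of sleeve9_c in the frame of tray_grey_row below -0.012 m) or (distance between sleeve10_c and tray_grey_row below 0.028 m and x of sleeve10_c in the frame of tray_grey_row below -0.012 m)) and not ((distance between sleeve1_c and tray_grey_row below 0.035 m and z of sleeve1_c in the frame of tray_grey_row above 0.0105 m) or (distance between sleeve2_c and tray_grey_row below 0.035 m and z of sleeve2_c in the frame of tray_grey_row above 0.0105 m) or (distance between sleeve3_c and tray_grey_row below 0.035 m and z of sleeve3_c in the frame of tray_grey_row above 0.0105 m) or (distance between sleeve4_c and tray_grey_row below 0.035 m and z of sleeve4_c in the frame of tray_grey_row above 0.0105 m) or (distance between sleeve5_c and tray_grey_row below 0.035 m and z of sleeve5_c in the frame of tray_grey_row above 0.0105 m) or (distance between sleeve6_c and tray_grey_row below 0.035 m and z of sleeve6_c in the frame of tray_grey_row above 0.0105 m) or (distance between sleeve7_c and tray_grey_row below 0.035 m and z of sleeve7_c in the frame of tray_grey_row above 0.0105 m) or (distance between sleeve8_c and tray_grey_row below 0.035 m and z of sleeve8_c in the frame of tray_grey_row above 0.0105 m) or (distance between sleeve9_c and tray_grey_row below 0.035 m and z of sleeve9_c in the frame of tray_grey_row above 0.0105 m) or (distance between sleeve10_c and tray_grey_row below 0.035 m and z of sleeve10_c in the frame of tray_grey_row above 0.0105 m)) and ((x of sleeve1_c in the frame of bin between -0.15 and 0.002 m and y of sleeve1_c in the frame of bin between -0.04 and 0.04 m) or distance between sleeve1_c and tray_green_row below 0.028 m or distance between sleeve1_c and tray_grey_row below 0.028 m) and ((x of sleeve2_c in the frame of bin between -0.15 and 0.002 m and y of sleeve2_c in the frame of bin between -0.04 and 0.04 m) or distance between sleeve2_c and tray_green_row below 0.028 m or distance between sleeve2_c and tray_grey_row below 0.028 m) and ((x of sleeve3_c in the frame of bin between -0.15 and 0.002 m and y of sleeve3_c in the frame of bin between -0.04 and 0.04 m) or distance between sleeve3_c and tray_green_row below 0.028 m or distance between sleeve3_c and tray_grey_row below 0.028 m) and ((x of sleeve4_c in the frame of bin between -0.15 and 0.002 m and y of sleeve4_c in the frame of bin between -0.04 and 0.04 m) or distance between sleeve4_c and tray_green_row below 0.028 m or distance between sleeve4_c and tray_grey_row below 0.028 m) and ((x of sleeve5_c in the frame of bin between -0.15 and 0.002 m and y of sleeve5_c in the frame of bin between -0.04 and 0.04 m) or distance between sleeve5_c and tray_green_row below 0.028 m or distance between sleeve5_c and tray_grey_row below 0.028 m) and ((x of sleeve6_c in the frame of bin between -0.15 and 0.002 m and y of sleeve6_c in the frame of bin between -0.04 and 0.04 m) or distance between sleeve6_c and tray_green_row below 0.028 m or distance between sleeve6_c and tray_grey_row below 0.028 m) and ((x of sleeve7_c in the frame of bin between -0.15 and 0.002 m and y of sleeve7_c in the frame of bin between -0.04 and 0.04 m) or distance between sleeve7_c and tray_green_row below 0.028 m or distance between sleeve7_c and tray_grey_row below 0.028 m) and ((x of sleeve8_c in the frame of bin between -0.15 and 0.002 m and y of sleeve8_c in the frame of bin between -0.04 and 0.04 m) or distance between sleeve8_c and tray_green_row below 0.028 m or distance between sleeve8_c and tray_grey_row below 0.028 m) and ((x of sleeve9_c in the frame of bin between -0.15 and 0.002 m and y of sleeve9_c in the frame of bin between -0.04 and 0.04 m) or distance between sleeve9_c and tray_green_row below 0.028 m or distance between sleeve9_c and tray_grey_row below 0.028 m) and ((x of sleeve10_c in the frame of bin between -0.15 and 0.002 m and y of sleeve10_c in the frame of bin between -0.04 and 0.04 m) or distance between sleeve10_c and tray_green_row below 0.028 m or distance between sleeve10_c and tray_grey_row below 0.028 m) and value of joint gate below 0.003 m and x of scoop_grip in the frame of scoop_mat between -0.129 and -0.039 m and y of scoop_grip in the frame of scoop_mat between -0.03 and 0.03 m and z of scoop_grip in the frame of scoop_mat below 0.0814 m and not (distance between any of sleeve1_c, sleeve2_c, sleeve3_c, sleeve4_c, sleeve5_c, sleeve6_c, sleeve7_c, sleeve8_c, sleeve9_c, sleeve10_c and scoop_seat below 0.045 m)); the robot touches nothing.
It fails at once if a sleeve is touched with the fingers in or over a feed tray ((contact force between sleeve1 and the fingers above 0.5 N and horizontal distance between sleeve1_c and tray_green_row below 0.05 m) or (contact force between sleeve1 and the fingers above 0.5 N and horizontal distance between sleeve1_c and tray_grey_row below 0.05 m) or (contact force between sleeve2 and the fingers above 0.5 N and horizontal distance between sleeve2_c and tray_green_row below 0.05 m) or (contact force between sleeve2 and the fingers above 0.5 N and horizontal distance between sleeve2_c and tray_grey_row below 0.05 m) or (contact force between sleeve3 and the fingers above 0.5 N and horizontal distance between sleeve3_c and tray_green_row below 0.05 m) or (contact force between sleeve3 and the fingers above 0.5 N and horizontal distance between sleeve3_c and tray_grey_row below 0.05 m) or (contact force between sleeve4 and the fingers above 0.5 N and horizontal distance between sleeve4_c and tray_green_row below 0.05 m) or (contact force between sleeve4 and the fingers above 0.5 N and horizontal distance between sleeve4_c and tray_grey_row below 0.05 m) or (contact force between sleeve5 and the fingers above 0.5 N and horizontal distance between sleeve5_c and tray_green_row below 0.05 m) or (contact force between sleeve5 and the fingers above 0.5 N and horizontal distance between sleeve5_c and tray_grey_row below 0.05 m) or (contact force between sleeve6 and the fingers above 0.5 N and horizontal distance between sleeve6_c and tray_green_row below 0.05 m) or (contact force between sleeve6 and the fingers above 0.5 N and horizontal distance between sleeve6_c and tray_grey_row below 0.05 m) or (contact force between sleeve7 and the fingers above 0.5 N and horizontal distance between sleeve7_c and tray_green_row below 0.05 m) or (contact force between sleeve7 and the fingers above 0.5 N and horizontal distance between sleeve7_c and tray_grey_row below 0.05 m) or (contact force between sleeve8 and the fingers above 0.5 N and horizontal distance between sleeve8_c and tray_green_row below 0.05 m) or (contact force between sleeve8 and the fingers above 0.5 N and horizontal distance between sleeve8_c and tray_grey_row below 0.05 m) or (contact force between sleeve9 and the fingers above 0.5 N and horizontal distance between sleeve9_c and tray_green_row below 0.05 m) or (contact force between sleeve9 and the fingers above 0.5 N and horizontal distance between sleeve9_c and tray_grey_row below 0.05 m) or (contact force between sleeve10 and the fingers above 0.5 N and horizontal distance between sleeve10_c and tray_green_row below 0.05 m) or (contact force between sleeve10 and the fingers above 0.5 N and horizontal distance between sleeve10_c and tray_grey_row below 0.05 m)).
It fails at once if the wrench is shoved (distance of wrench_22 from where it was at the start of the episode above 0.03 m).
It fails at once if the brass valve is shoved (distance of brass_valve from where it was at the start of the episode above 0.03 m).
Of sleeve8, sleeve9, sleeve10 only 1 to 3 are there at a start; the rules pass over those that are not, and their reading is None.
Of tray_green, tray_grey only 1 to 2 are there at a start; the rules pass over those that are not, and their reading is None.
At some moment in a run one of tray_green, tray_grey, scoop may be knocked a few centimetres aside while the robot is not near it.
It also fails if it takes over 210 s, if anything falls off the work surface, if the arm or the gripper's body presses on something with over 40 N, if the wrist force passes 120 N, or if a joint passes its speed limit or range.

ROBOT

A 7-joint arm with a two-finger parallel gripper is mounted at the origin on a cart in front of the work surface, level with it; the furniture and walls round the work are solid. World frame = base frame: x ahead of the robot, y to its left, z up, the work surface at z = 0. Lengths are in m, angles in degrees, forces in N, time in s.
With the tool pointing down it reaches from about 0.425 to 0.875 m from the base axis. Payload 4.7 kg.
Tool frame: the origin (TCP) lies at the very end of the fingers, on their centre line; the grasp point (between the pads) lies env.grip_point_offset behind it (env.grip_point_offset is the distance from the TCP to the grasp point, in m); z points along the fingers, y is the direction in which the jaws open and shut (so a half turn about z gives the same grasp; the last joint's range is limited). The gripper opens to 87 mm and grips with 3 to 60 N. Pads are 19 mm wide; open, the fingers measure 117 mm over their backs; the gripper's body (75 mm by 190 mm) begins 51 mm behind the grasp point.
Start: joints at [72.485, 18.392, -4.016, 83.108, 1.295, 78.541, -3.26], TCP at [0.204, -0.617, 0.187] pointing down, gripper open.
Joint ranges: [-163.93, 163.93], [-17.29, 119.83], [-79.2, 71.16], [3.27, 140.29], [-89.18, 269.18], [5.43, 117.66], [-154.24, 154.24]. Speed limits (degrees/s): [147.25, 147.25, 180, 180, 180, 180, 180].

INTERFACE

Orientations are given as [roll, pitch, yaw] about the fixed x, y, z axes, in that order (R = Rz(yaw) Ry(pitch) Rx(roll)).
In Python, from cell import env gives the robot as it stands.
- The arm moves only by the tool send_rows, never from a script. Its argument "plan" is a list of rows, each a list of 7 numbers: the finger opening in mm, from 0 to 87, then the shift along the tool's x, y, z in mm, then the turn, a rotation vector about the tool's x, y, z in rad. A call has 1 to 12 rows; each row shifts and turns the commanded pose from where the row before left it, along the tool's axes as they then stand; what a row does not reach is not made up. A row lasts 1/10 s, in which the tool goes at most 50 mm and 8.59 degrees, less where a joint would pass 70% of its speed; a pose out of reach is approached as far as the arm can. A call is refused whole if a number of a shift passes 50 or a number of a turn 0.15, either way. A call with a gripper value outside its range is refused whole. The fingers move at their own pace and stop on an object; "grip_force" is the grip in N (left out, the last holds). Time passes only in rows, so rows that do not move let the fingers close. It gives the time, the measured TCP pose, the force and the opening at its end, in the units of the state.
- env.get_obs(): the state, without advancing time (a new reading comes with each control period).
- env.read_camera(name): name is "scene" or "top" or "wrist"; returns the picture (480x640x3 uint8, red, green, blue); there is no depth.
- env.get_calibration(name): a dict with "fx", "fy", "cx", "cy" (pixels), "extrinsics" (4x4, takes a point from camera to world coordinates). Camera axes: x right, y down, z forward; pixel columns grow to the right and rows downward; lengths in m; the calibration is good to about 2 mm. The wrist camera is an equidistant fisheye: a pixel r from the principal point sees the ray r / f radians off the axis. A picture is of the moment at which its call begins: read the wrist's pose just before it. get_calibration takes no time and is no camera call; for the wrist camera it gives the pose at the moment of the call.
- env.sign_off(): hands the job in, once; it reports no verdict.
Trained networks look in the newest picture that a camera, given by its name, has taken for a name from the list of things; names that differ only in an ending like _2 or _b are one class to them, and where a whole thing is asked for, a point or a joint stands for the part that bears it (a point fixed in the world has none). Each returns a list of dicts, best first, with "confidence" (0 to 1); they miss things now and then, are a little off and sometimes report something else, mostly with a low value. They report only what shows in the picture. A call takes as long as a camera call. They do not tell look-alikes from the thing itself.
- env.regions_of(camera, query): "region" (480x640 bool, what is visible of it) and "rect" ([left, top, right, bottom] in pixels, round what is visible of it).
The state is a dict: "time_s": time; "qpos": joint angles; "joint_velocities": joint speeds; "effort": joint torques, N m; "tool_pos": TCP position; "tool_rot": TCP orientation; "force": force on the tool from outside, world axes, zero at the start; "wrist_torque": the same for the moment, N m; "grip_width": finger opening in m.
Only numpy, scipy, OpenCV 4.12 (cv2) and the standard library are available. Lean on these libraries where they do the work, as an engineer would, in place of code of your own. Each camera call takes 0.05 s, during which the arm holds its last target. There are 200 camera calls.

## Working session

There is one attempt and no reset: what is moved stays moved. The work goes in short steps, Python scripts to look and compute and a tool call to move; the robot and the scene stay as the last step left them, time stands still between calls to the robot, and variables do not carry over. Pictures are saved under pics/ and viewed, about 12 in all and at most 16, crops included, and the job is handed in when it is done.

Besides the shell and the picture viewer there is one more tool, called after "Request:" by a JSON object that holds its "method" and its "body". send_rows: Moves the arm, as the interface text tells. Its arguments: {"type":"object","properties":{"plan":{"type":"array"},"grip_force":{"type":"number"}},"required":["plan"]}

```bash
ls; mkdir -p pics
python3 - <<'E'
from cell import env
import cv2,numpy as np
o=env.get_obs();print(o, env.grip_point_offset)
for c in("scene","top"):
    im=env.read_camera(c);cv2.imwrite(f"pics/{c}0.png",im[:,:,::-1])
    k=env.get_calibration(c);print(c,k)
E
```

```text
pics
{'time_s': 0.0, 'qpos': array([72.48461062, 18.43709268, -4.01518715, 83.1735634 ,  1.29482874,
       78.54102271, -3.26157256]), 'joint_velocities': array([ 0.06126001,  0.02537161,  0.06066422,  0.06571342, -0.03276888,
       -0.10794743,  0.07637242]), 'effort': array([ 4.72450229e-04, -4.91272223e+01, -4.03216789e-01, -3.12531924e+01,
       -6.39332389e-02,  4.34238883e-02,  1.49043758e-04]), 'tool_pos': array([ 0.20409924, -0.61648162,  0.18549555]), 'tool_rot': array([-1.79893552e+02,  5.67873535e-03,  1.83231810e+01]), 'force': array([0.50306918, 0.53376883, 0.18589301]), 'wrist_torque': array([ 0.01446385, -0.00297382, -0.02011575]), 'grip_width': 0.08685824093355138} 0.0187
scene {'fx': 602.725063198091, 'fy': 602.725063198091, 'cx': 304.8393831219014, 'cy': 261.67746699262113, 'extrinsics': array([[-0.51717794, -0.4233612 ,  0.74383619, -0.56762879],
       [-0.85552287,  0.2306866 , -0.46353458,  0.95409216],
       [ 0.02464952, -0.87609873, -0.48150121,  0.85942043],
       [ 0.        ,  0.        ,  0.        ,  1.        ]])}
top {'fx': 447.9559547317048, 'fy': 447.9559547317048, 'cx': 318.474346364245, 'cy': 240.23366263054098, 'extrinsics': array([[ 0.01200968, -0.9846627 ,  0.17405495,  0.32619679],
       [-0.99991022, -0.01286057, -0.00376155,  0.26462187],
       [ 0.0059423 , -0.17399415, -0.98472876,  1.11017597],
       [ 0.        ,  0.        ,  0.        ,  1.        ]])}
```

View pics/top0.png

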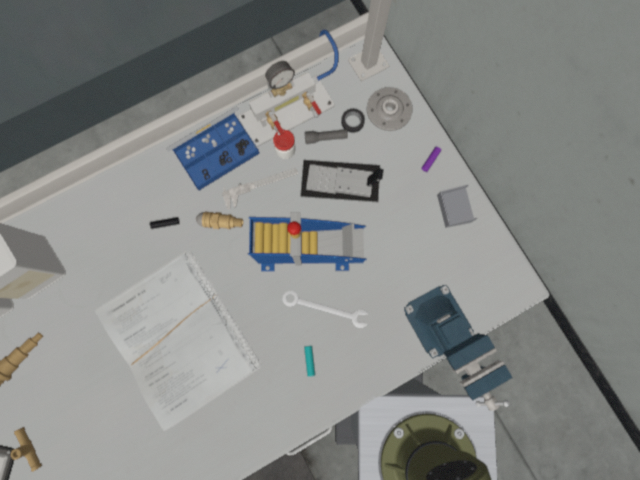

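View pics/scene0.png

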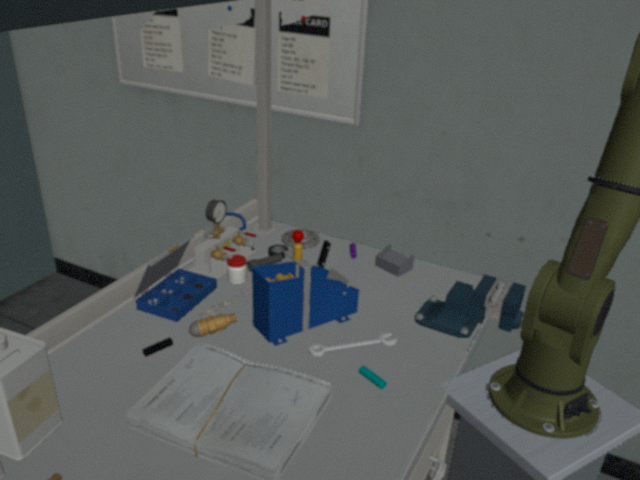

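```bash
cat > h.py <<'E'
import numpy as np,cv2
from cell import env
def ray(cam,u,v,k=None):
    k=k or env.get_calibration(cam); T=k['extrinsics']
    x=(u-k['cx'])/k['fx'];y=(v-k['cy'])/k['fy']
    if cam=='wrist':
        r=np.hypot(x,y); d=np.array([x/r*np.sin(r),y/r*np.sin(r),np.cos(r)]) if r>1e-9 else np.array([0,0,1.])
    else: d=np.array([x,y,1.])
    return T[:3,3],T[:3,:3]@d
def atz(cam,u,v,z,k=None):
    o,d=ray(cam,u,v,k); return o+d*(z-o[2])/d[2]
def proj(cam,p,k=None):
    k=k or env.get_calibration(cam); T=np.linalg.inv(k['extrinsics'])
    p=np.atleast_2d(p); q=p@T[:3,:3].T+T[:3,3]
    if cam=='wrist':
        rr=np.hypot(q[:,0],q[:,1])+1e-12; th=np.arctan2(rr,q[:,2]); a=q[:,:2]/rr[:,None]*th[:,None]
    else: a=q[:,:2]/q[:,2:]
    return np.c_[a[:,0]*k['fx']+k['cx'],a[:,1]*k['fy']+k['cy']]
def crop(im,x0,y0,x1,y1,s,name):
    c=cv2.resize(im[y0:y1,x0:x1,::-1],None,fx=s,fy=s,interpolation=cv2.INTER_CUBIC); cv2.imwrite('pics/'+name,c)
E
python3 - <<'E'
from h import *
a=cv2.imread('pics/top0.png')[:,:,::-1]
A=a[145:275,240:480]
b=cv2.imread('pics/scene0.png')[:,:,::-1]
t=cv2.resize(A,None,fx=3.3,fy=3.3,interpolation=cv2.INTER_CUBIC)
cv2.imwrite('pics/c1.png',t[:,:,::-1])
for cam in('top','scene'):
  env.read_camera(cam)
  for q in('bin','scoop_grip','scoop_mat','tray_grey_row','tray_green_row','gate_knob','sleeve1_c','wrench_22','brass_valve'):
    for r in env.regions_of(cam,q)[:4]:
        m=r['region'];v,u=np.nonzero(m)
        (cx,cy),(w,h),an=cv2.minAreaRect(np.c_[u,v].astype(np.float32))
        print(cam,q,round(r['confidence'],2),r['rect'],m.sum(),np.round([cx,cy,w,h,an],1))
E
```

```text
top bin 0.63 [246.9, 214.7, 367.5, 270.6] 3831 [306.1 241.4  57.4 114.8  88.5]
top scoop_grip 0.89 [306.2, 166.0, 385.1, 198.8] 1704 [344.8 181.2  75.4  29.7   2.6]
top scoop_mat 0.98 [300.3, 157.2, 378.1, 201.4] 1094 [340.3 180.6  78.   37.3   4. ]
top tray_green_row 0.52 [260.6, 224.7, 273.4, 257.6] 245 [268.  237.5  29.    8.   90. ]
top gate_knob 0.45 [284.9, 220.8, 300.9, 237.4] 175 [293. 228.  14.  14.  90.]
top sleeve1_c 0.46 [299.8, 229.1, 308.6, 256.1] 174 [305.5 242.5  21.    7.   90. ]
top wrench_22 0.9 [283.8, 290.4, 367.0, 327.2] 598 [324.9 307.8  87.9  17.4  16.5]
top brass_valve 0.86 [195.5, 214.0, 242.8, 232.2] 634 [219.5 220.5  17.   47.   90. ]
scene bin 0.68 [253.0, 229.2, 360.2, 343.4] 6935 [295.7 297.6 104.5 100.9  46.5]
scene scoop_grip 0.46 [314.0, 241.7, 330.6, 265.5] 189 [322.8 253.3   7.6  25.9  17.4]
scene tray_grey_row 0.86 [369.8, 244.6, 417.5, 275.4] 741 [393.6 260.8  37.6  25.   26.6]
scene tray_green_row 0.28 [318.3, 238.2, 328.5, 268.0] 225 [323.4 253.5   8.5  27.2  18.4]
scene gate_knob 0.73 [289.8, 231.4, 304.3, 277.8] 186 [296.1 253.6  11.3  47.5   4.1]
scene wrench_22 0.89 [306.9, 330.7, 395.4, 355.3] 637 [351.9 343.5  13.8  89.   82. ]
scene brass_valve 0.76 [190.3, 314.2, 236.1, 335.3] 638 [212.1 323.8  16.9  48.2  77. ]
```

View pics/c1.png

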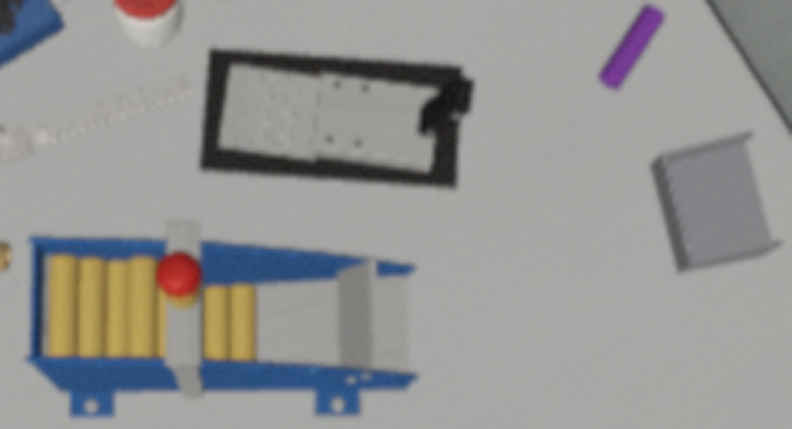

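```bash
cat >> h.py <<'E'
from scipy.optimize import least_squares
def fit(cam,obj,px,x0,k=None):
    """planar pose X,Y,yaw(rad) of object points obj (m) seen at px"""
    k=k or env.get_calibration(cam);obj=np.array(obj,float);px=np.array(px,float)
    def W(p):
        c,s=np.cos(p[2]),np.sin(p[2]); return np.c_[p[0]+c*obj[:,0]-s*obj[:,1],p[1]+s*obj[:,0]+c*obj[:,1],obj[:,2]]
    r=least_squares(lambda p:(proj(cam,W(p),k)-px).ravel(),x0,loss='soft_l1')
    return r.x,np.round(r.fun.reshape(-1,2),1)
E
python3 - <<'E'
from h import *
C=lambda L:[(240+u/3.3,145+v/3.3) for u,v in L]
p=lambda r:print(np.round([*r[0][:2],np.degrees(r[0][2])],4),r[1].tolist())
p(fit('top',[(-.15,-.044,.066),(-.15,.044,.066),(.11,-.044,.165),(.11,.044,.165),(.008,0,.241)],C([(413,266),(415,378),(32,238),(32,358)])+[(293,228)],[.52,.3,1.57]))
p(fit('top',[(.1,-.05,.003),(-.1,-.05,.003),(.1,.05,.003),(-.1,.05,.003)],C([(210,50),(463,68),(202,168),(456,186)]),[.67,.2,1.57]))
p(fit('top',[(0,-.033,.004),(0,.033,.004),(-.165,0,.076+.03)],C([(229,65),(217,150),(452,95)]),[.67,.3,1.57]))
p(fit('top',[(-.034,-.044,.046),(-.034,.044,.046)],C([(750,133),(778,245)]),[.6,-.08,1.57]))
p(fit('top',[(-.034,-.044,.046),(-.034,.044,.046),(.034,.044,0),(.034,-.044,.02)],C([(750,133),(778,245),(685,270),(653,163)]),[.6,-.08,1.57]))
o=atz('top',293,228,.241);print(o)
E
```

```text
[ 0.5041  0.2997 91.1517] [[-0.3, -1.4], [0.1, 1.3], [-0.1, -1.7], [-0.9, 2.2], [2.2, -0.1]]
[ 0.6784  0.2049 86.5819] [[-0.1, -0.8], [0.3, -0.8], [-0.7, 0.7], [0.5, 0.8]]
[ 0.6848  0.29   82.57  ] [[0.2, 0.8], [0.1, -0.6], [-0.2, -0.1]]
[ 6.076000e-01 -8.050000e-02  1.010534e+02] [[-0.0, -0.1], [0.0, 0.1]]
[ 6.067000e-01 -8.280000e-02  1.037078e+02] [[-0.0, -0.2], [1.6, -0.3], [-2.4, 2.0], [0.1, -0.5]]
[0.50375593 0.31201446 0.241     ]
```

Request:
{"method": "send_rows", "body": {"plan": [[87,0,0,-40,0,0,0.1],[87,0,0,-40,0,0,0.1],[87,0,0,-40,0,0,0.1],[87,35,-40,0,0,0,0],[87,35,-40,0,0,0,0],[87,35,-40,0,0,0,0],[87,35,-40,0,0,0,0],[87,35,-40,0,0,0,0],[87,35,-40,0,0,0,0],[87,35,-40,0,0,0,0],[87,35,-40,0,0,0,0],[87,35,-40,0,0,0,0]]}}

```text
time_s: 2.3
tool_pos: [0.4949, -0.2709, 0.307]
tool_rot: [180.0, -0.0, 1.1]
force: [0.4, -1.0, -0.2]
grip_width: 0.0866
```

Request:
{"method": "send_rows", "body": {"plan": [[87,0,-45,-2,0,0,0],[87,0,-45,-2,0,0,0],[87,0,-45,-2,0,0,0],[87,0,-45,-2,0,0,0],[87,0,-45,-2,0,0,0],[87,0,-45,-2,0,0,0],[87,0,-45,-2,0,0,0],[87,0,-45,-2,0,0,0],[87,0,-45,0,0,0,0],[87,0,-45,0,0,0,0],[87,0,-30,0,0,0,0],[87,0,0,0,0,0,0]]}}

```text
time_s: 3.5
tool_pos: [0.4825, 0.2132, 0.3228]
tool_rot: [-179.8, 0.0, 1.7]
force: [0.7, 0.6, 0.1]
grip_width: 0.087
```

Run:
```python
from h import *
o=env.get_obs();print(o['time_s'],o['tool_pos'],o['tool_rot'])
k=env.get_calibration('wrist');im=env.read_camera('wrist');print(k)
cv2.imwrite('pics/w1.png',im[:,:,::-1])
for q in('gate_knob','bin'):
  for r in env.regions_of('wrist',q)[:2]: print(q,r['confidence'],r['rect'])
```

```text
3.5 [0.48249135 0.21316271 0.32281872] [-1.79842431e+02  2.02926350e-03  1.67010945e+00]
{'fx': 371.64829954431775, 'fy': 371.64829954431775, 'cx': 317.49875806896137, 'cy': 235.07790191095674, 'extrinsics': array([[ 0.02862941, -0.96732149, -0.25193153,  0.55131214],
       [-0.99958464, -0.02853741, -0.00401965,  0.21509145],
       [-0.00330118,  0.25194197, -0.96773671,  0.52187664],
       [ 0.        ,  0.        ,  0.        ,  1.        ]])}
gate_knob 0.82 [178.0, 150.3, 240.3, 218.5]
bin 0.97 [130.3, 132.6, 370.9, 240.0]
```

View pics/w1.png

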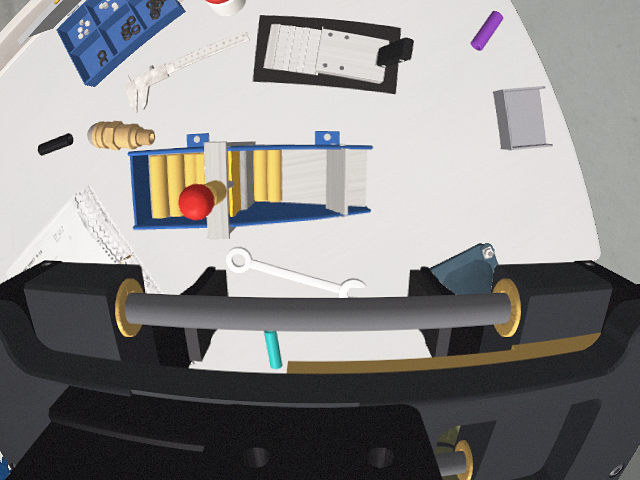

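Run:
```python
from h import *
p=lambda r:print(np.round([*r[0][:2],np.degrees(r[0][2])],4),r[1].tolist())
k=env.get_calibration('wrist')
p(fit('wrist',[(-.15,-.044,.066),(-.15,.044,.066),(.11,-.044,.165),(.11,.044,.165),(.008,0,.241)],[(371,147),(370,210),(131,152),(134,228),(197,202)],[.5,.3,1.57],k))
print(atz('wrist',197,202,.241,k), atz('wrist',209,184.4,.241,k))
p(fit('wrist',[(.1,-.05,.003),(-.1,-.05,.003),(.1,.05,.003),(-.1,.05,.003)],[(260,15),(403,27),(253,82),(395,94)],[.67,.2,1.57],k))
p(fit('wrist',[(-.034,-.044,.046),(-.034,.044,.046)],[(544,88),(551,147)],[.6,-.08,1.57],k))
```

```text
[ 0.5058  0.293  89.8185] [[-0.2, -1.6], [-2.3, 5.6], [-1.3, -3.7], [0.7, 2.5], [1.9, -0.1]]
[0.50579333 0.30258566 0.241     ] [0.51974311 0.29201741 0.241     ]
[ 0.6801  0.1958 86.206 ] [[-0.1, -0.0], [-1.6, 0.5], [0.1, -0.4], [1.4, 0.0]]
[ 6.048000e-01 -9.070000e-02  1.010528e+02] [[-0.0, -0.4], [0.0, 0.4]]
```

Request:
{"method": "send_rows", "body": {"plan": [[87,8,-30,0,0,0,0.01],[87,8,-30,0,0,0,0],[87,5,-25,0,0,0,0],[87,0,0,0,0,0,0],[87,0,0,0,0,0,0],[87,0,0,0,0,0,0]]}}

```text
time_s: 4.25
tool_pos: [0.505, 0.2903, 0.3225]
tool_rot: [179.9, -0.0, 0.4]
force: [0.5, -0.3, -0.9]
grip_width: 0.0867
```

```bash
cat > look.py <<'E'
from h import *
import sys
o=env.get_obs();print(o['time_s'],np.round(o['tool_pos'],4),np.round(o['tool_rot'],2),np.round(o['joint_velocities'],1), np.round(o['qpos'],1))
import json
k=env.get_calibration('wrist');im=env.read_camera('wrist')
cv2.imwrite('pics/%s.png'%sys.argv[1],im[:,:,::-1])
print(k['extrinsics'][:3,3].round(4))
for q in sys.argv[2:]:
  for r in env.regions_of('wrist',q)[:2]: 
    v,u=np.nonzero(r['region']);print(q,round(r['confidence'],2),r['rect'],u.mean().round(1),v.mean().round(1))
E
python3 look.py w2 gate_knob bin
python3 - <<'E'
from h import *
print(atz('wrist',0,0,.2)) 
im=cv2.imread('pics/w2.png').astype(int)
m=(im[:,:,2]>150)&(im[:,:,1]<60)&(im[:,:,0]<60)
n,l,s,c=cv2.connectedComponentsWithStats(m.astype(np.uint8))
for i in range(1,n):
  if s[i,4]>100: print(s[i],c[i],atz('wrist',*c[i],.241))
E
```

```text
4.25 [0.505  0.2903 0.3225] [ 1.7991e+02 -2.0000e-02  3.8000e-01] [ 0.2 -0.4 -0.2  0.1 -0.2 -0.2 -0.2] [   8.2   13.5  -49.6   78.4   10.3   92.8 -129.7]
[0.5738 0.2916 0.5216]
gate_knob 0.98 [274.0, 212.1, 311.7, 252.1] 291.9 232.2
bin 0.92 [195.9, 150.7, 429.7, 265.3] 323.1 204.3
[0.77482133 0.66921463 0.2       ]
[274 222  34  29 494] [291.44736842 233.53643725] [0.5016693  0.31195088 0.241     ]
```

Request:
{"method": "send_rows", "body": {"plan": [[87,-2,-21,0,0,0,-0.01],[87,0,0,25,0,0,0],[87,0,0,25,0,0,0],[87,0,0,25,0,0,0],[87,0,0,21,0,0,0],[87,0,0,0,0,0,0],[87,0,0,0,0,0,0]]}}

```text
time_s: 5.1
tool_pos: [0.5024, 0.313, 0.2271]
tool_rot: [180.0, -0.0, 1.1]
force: [-0.1, 0.5, -0.8]
grip_width: 0.0871
```

Request:
{"method": "send_rows", "body": {"plan": [[10,0,0,0,0,0,0],[10,0,0,0,0,0,0],[10,0,0,0,0,0,0],[10,0,0,0,0,0,0],[10,0,0,0,0,0,0],[10,0,0,0,0,0,0],[10,0,0,0,0,0,0]], "grip_force": 30}}

```text
time_s: 5.8
tool_pos: [0.502, 0.3136, 0.2265]
tool_rot: [180.0, 0.0, 1.1]
force: [-0.1, 0.3, 0.0]
grip_width: 0.0391
```

Request:
{"method": "send_rows", "body": {"plan": [[10,0,0,0,0,0,0],[10,0,0,0,0,0,0],[10,0,0,0,0,0,0],[10,0,0,0,0,0,0],[10,0,0,0,0,0,0]]}}

```text
time_s: 6.3
tool_pos: [0.502, 0.3136, 0.2265]
tool_rot: [180.0, 0.0, 1.1]
force: [1.1, 0.2, 0.2]
grip_width: 0.011
```

```bash
python3 look.py w3 gate_knob bin
python3 - <<'E'
from h import *
a=cv2.imread('pics/w3.png')[100:400,150:500]; 
b=env.read_camera('scene')[150:350,200:430,::-1]
cv2.imwrite('pics/w3s.png',np.hstack([a[:,:],cv2.resize(b,(345,300))]))
E
```

```text
6.3 [0.502  0.3136 0.2265] [180.     0.     1.13] [-0.1  0.1  0.   0.   0.1  0.1  0. ] [   6.5   16.1  -49.8   87.    12.3   82.7 -132.6]
[0.5708 0.3154 0.4256]
gate_knob 0.74 [299.7, 243.3, 351.4, 297.6] 321.4 267.6
bin 0.72 [182.9, 147.4, 478.3, 297.7] 350.1 213.3
```

View pics/w3s.png

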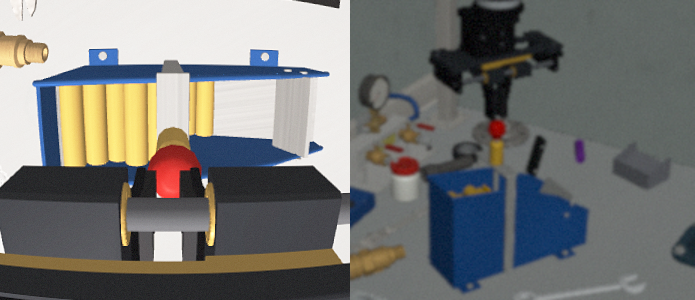

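Run:
```python
from h import *
E=env.get_calibration('wrist')['extrinsics'].copy()
k3=env.get_calibration('wrist')
# tool->cam from current
from scipy.spatial.transform import Rotation as R
o=env.get_obs()
def T(pos,rot): 
    M=np.eye(4);M[:3,:3]=R.from_euler('xyz',rot,degrees=True).as_matrix();M[:3,3]=pos;return M
X=np.linalg.inv(T(o['tool_pos'],o['tool_rot']))@E; print(X.round(4).tolist())
k2=dict(k3);k2['extrinsics']=T([.505,.2903,.3225],[179.91,-.02,.38])@X
im=cv2.imread('pics/w3.png').astype(int)
m=(im[:,:,2]>110)&(im[:,:,1]<60)&(im[:,:,0]<60)
v,u=np.nonzero(m[200:320,280:380]);print('w3 red',u.min()+280,u.max()+280,v.min()+200,v.max()+200)
rays=[ray('top',293,228),ray('scene',298,236),ray('wrist',292,232,k2),ray('wrist',327,270,k3)]
for sel in([0,1],[0,2],[2,3],[1,3],[0,1,2,3]):
    A=0;b=0
    for i in sel:
        c,d=rays[i];d=d/np.linalg.norm(d);P=np.eye(3)-np.outer(d,d);A=A+P;b=b+P@c
    print(sel,np.linalg.solve(A,b).round(4))
tc=o['tool_pos'];print(proj('wrist',[tc,tc+[0,0,.0187]],k3), proj('scene',[tc,tc+[0,0,.0187]]),proj('top',[tc]))
```

```text
[[-0.0005, -0.9678, -0.2518, 0.0688], [1.0, -0.0003, -0.0007, -0.0005], [0.0006, -0.2518, 0.9678, -0.1991], [0.0, 0.0, 0.0, 1.0]]
w3 red 298 350 245 297
[0, 1] [0.5025 0.3103 0.241 ]
[0, 2] [0.5035 0.3113 0.2421]
[2, 3] [0.5048 0.3099 0.245 ]
[1, 3] [0.503  0.3084 0.2397]
[0, 1, 2, 3] [0.5031 0.31   0.2404]
[[318.61107453 264.1676987 ]
 [318.69625566 275.932442  ]] [[295.8624604  241.79272054]
 [296.00435583 234.55117041]] [[292.57418006 230.28441294]]
```

Request:
{"method": "send_rows", "body": {"plan": [[10,0,0,-15,0,0,0],[10,0,0,-15,0,0,0],[10,0,0,-12,0,0,0],[10,0,0,-8,0,0,0],[10,0,0,-3,0,0,0],[10,0,0,0,0,0,0]]}}

```text
time_s: 7.1
tool_pos: [0.5022, 0.3138, 0.28]
tool_rot: [-180.0, -0.0, 1.1]
force: [-1.0, -0.1, -0.2]
grip_width: 0.0102
```

```bash
python3 look.py w4 gate_knob bin
python3 - <<'E'
from h import *
print(env.get_obs()['grip_width'],env.get_obs()['force'])
a=cv2.imread('pics/w4.png')[100:400,150:500]; 
b=env.read_camera('scene')[150:350,200:430,::-1]
cv2.imwrite('pics/w4s.png',np.hstack([a[:,:],cv2.resize(b,(345,300))]))
E
```

```text
7.1 [0.5022 0.3138 0.28  ] [-1.7999e+02 -4.0000e-02  1.1400e+00] [ 0.1  0.5  0.2  1.3  0.  -0.4 -0.1] [   6.3   15.2  -50.1   81.7   11.6   88.4 -132. ]
[0.5709 0.3155 0.4791]
gate_knob 0.91 [301.3, 221.7, 345.5, 266.0] 322.9 244.3
bin 0.88 [207.6, 147.1, 459.5, 276.9] 343.9 209.2
bin 0.71 [335.0, 175.0, 344.5, 222.9] 339.1 199.2
0.010359715876188731 [ 0.14263549 -0.67433901 -1.19869633]
```

View pics/w4s.png

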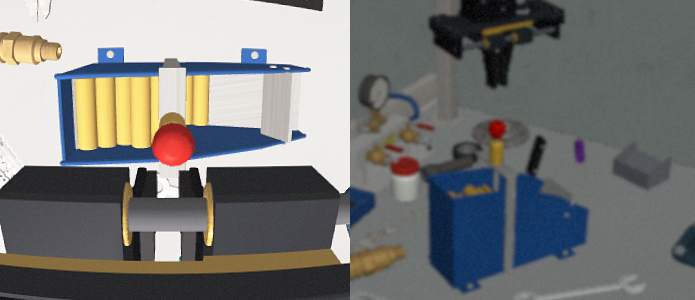

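Run:
```python
from h import *
o=env.get_obs();t=o['tool_pos']
b=env.read_camera('scene')[:,:,::-1].copy(); 
w=cv2.imread('pics/w4.png')
z=lambda im,x0,y0,x1,y1,s:cv2.resize(im[y0:y1,x0:x1],None,fx=s,fy=s,interpolation=cv2.INTER_CUBIC)
P=[t,t+[0,0,.0187],t+[0,0,.07]]
A=z(b,250,130,350,270,4);B=z(w,230,180,410,390,2)
for p in proj('scene',P): cv2.circle(A,tuple(int(i) for i in (p-[250,130])*4),3,(0,255,0),1)
for p in proj('wrist',P): cv2.circle(B,tuple(int(i) for i in (p-[230,180])*2),3,(0,255,0),1)
A=A[:420];A=cv2.convertScaleAbs(A,alpha=2);cv2.imwrite('pics/c5.png',np.hstack([A,B]))
print(proj('scene',P),proj('wrist',P))
```

```text
[[296.42153194 221.29964371]
 [296.56974886 213.7885831 ]
 [296.98659451 192.66445533]] [[318.66903955 264.16644397]
 [318.7778887  275.96076397]
 [319.20281191 322.65081444]]
```

View pics/c5.png

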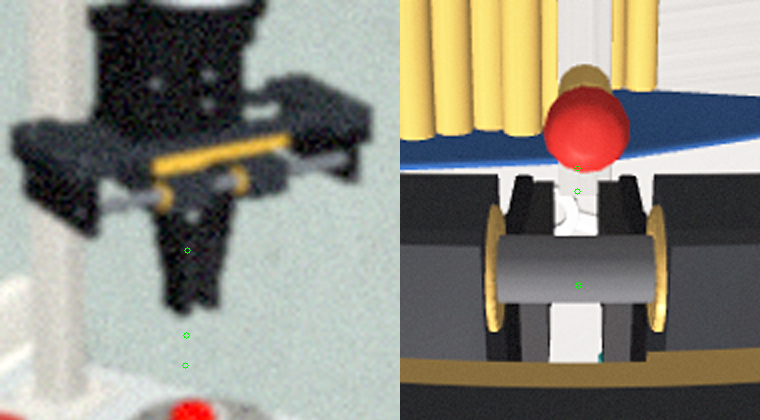

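Request:
{"method": "send_rows", "body": {"plan": [[87,1,3,0,0,0,0],[87,0,0,0,0,0,0],[87,0,0,0,0,0,0],[87,0,0,0,0,0,0],[87,0,0,0,0,0,0],[87,0,0,0,0,0,0],[87,0,0,25,0,0,0],[87,0,0,25,0,0,0],[87,0,0,25,0,0,0],[87,0,0,15,0,0,0],[87,0,0,0,0,0,0]]}}

```text
time_s: 8.45
tool_pos: [0.502, 0.3096, 0.1874]
tool_rot: [179.9, 0.2, 1.1]
force: [-0.4, 0.0, -0.4]
grip_width: 0.0848
```

Request:
{"method": "send_rows", "body": {"plan": [[10,0,0,0,0,0,0],[10,0,0,0,0,0,0],[10,0,0,0,0,0,0],[10,0,0,0,0,0,0],[10,0,0,0,0,0,0],[10,0,0,0,0,0,0],[10,0,0,0,0,0,0],[10,0,0,0,0,0,0],[10,0,0,0,0,0,0],[10,0,0,0,0,0,0],[10,0,0,0,0,0,0]], "grip_force": 40}}

```text
time_s: 9.55
tool_pos: [0.5031, 0.3102, 0.1895]
tool_rot: [180.0, 0.0, 1.1]
force: [-0.6, -1.7, 0.4]
grip_width: 0.0265
```

Request:
{"method": "send_rows", "body": {"plan": [[10,0,0,-15,0,0,0],[10,0,0,-15,0,0,0],[10,0,0,-12,0,0,0],[10,0,0,-8,0,0,0],[10,0,0,-3,0,0,0],[10,0,0,-1,0,0,0],[10,0,0,0,0,0,0]]}}

```text
time_s: 10.25
tool_pos: [0.503, 0.3102, 0.2431]
tool_rot: [180.0, 0.0, 1.1]
force: [0.9, -1.2, -5.6]
grip_width: 0.0269
```

Request:
{"method": "send_rows", "body": {"plan": [[10,0,0,-1,0,0,0],[10,0,0,0,0,0,0],[10,0,0,0,0,0,0],[10,0,0,0,0,0,0],[10,0,0,0,0,0,0],[10,0,0,0,0,0,0],[10,0,0,0,0,0,0],[10,0,0,0,0,0,0],[10,0,0,0,0,0,0],[10,0,0,0,0,0,0],[10,0,0,0,0,0,0],[10,0,0,0,0,0,0]]}}

```text
time_s: 11.45
tool_pos: [0.503, 0.3102, 0.2438]
tool_rot: [180.0, 0.0, 1.1]
force: [3.9, -1.1, -18.5]
grip_width: 0.0266
```

Request:
{"method": "send_rows", "body": {"plan": [[10,0,0,0,0,0,0],[10,0,0,0,0,0,0],[10,0,0,0,0,0,0],[10,0,0,0,0,0,0],[10,0,0,0,0,0,0],[10,0,0,0,0,0,0],[10,0,0,0,0,0,0],[10,0,0,0,0,0,0],[10,0,0,0,0,0,0],[10,0,0,0,0,0,0],[10,0,0,0,0,0,0],[10,0,0,0,0,0,0]]}}

```text
time_s: 12.65
tool_pos: [0.503, 0.3102, 0.244]
tool_rot: [180.0, 0.0, 1.1]
force: [4.0, -1.4, -25.9]
grip_width: 0.0263
```

```bash
python3 look.py w6 bin sleeve1_c
python3 - <<'E'
from h import *
print(env.get_obs()['force'])
a=cv2.imread('pics/w6.png')[80:320,130:520]; 
b=env.read_camera('top')[200:290,230:390,::-1]
cv2.imwrite('pics/w6s.png',np.hstack([cv2.resize(a,(390,240)),cv2.resize(b,(400,240))]))
E
```

```text
12.65 [0.503  0.3102 0.244 ] [1.7996e+02 4.0000e-02 1.1300e+00] [-0.   0.   0.   0.1 -0.1  0.   0. ] [   6.8   15.6  -49.8   85.4   11.9   84.6 -132. ]
[0.5719 0.3122 0.443 ]
bin 0.86 [188.0, 146.8, 468.7, 337.1] 313.4 219.4
[  3.48789876  -1.69875306 -24.33051953]
```

View pics/w6s.png

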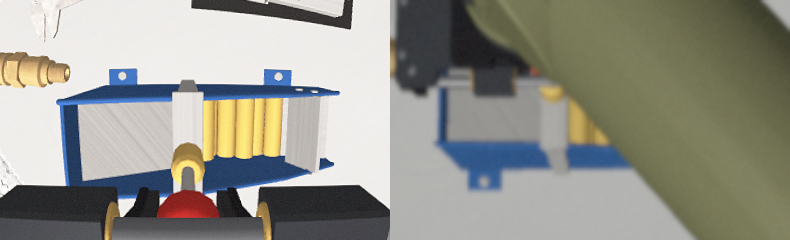

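Request:
{"method": "send_rows", "body": {"plan": [[10,0,0,15,0,0,0],[10,0,0,15,0,0,0],[10,0,0,15,0,0,0],[10,0,0,10,0,0,0],[87,0,0,0,0,0,0],[87,0,0,0,0,0,0],[87,0,0,0,0,0,0],[87,0,0,0,0,0,0],[87,0,0,0,0,0,0],[87,0,0,0,0,0,0],[87,0,0,0,0,0,0]]}}

```text
time_s: 13.95
tool_pos: [0.5031, 0.3107, 0.1896]
tool_rot: [-180.0, -0.0, 1.1]
force: [0.2, -0.8, -0.3]
grip_width: 0.0745
```

Request:
{"method": "send_rows", "body": {"plan": [[87,0,0,-20,0,0,0],[87,0,0,-30,0,0,0],[87,0,0,-30,0,0,0],[87,0,0,-30,0,0,0],[87,15,30,-10,0,0,0],[87,20,40,0,0,0,0],[87,20,40,0,0,0,0],[87,15,40,0,0,0,0],[87,0,20,0,0,0,0],[87,0,0,0,0,0,0],[87,0,0,0,0,0,0],[87,0,0,0,0,0,0]]}}

```text
time_s: 15.15
tool_pos: [0.5758, 0.144, 0.3097]
tool_rot: [-179.9, -0.0, 1.3]
force: [-0.2, -0.5, -0.6]
grip_width: 0.0871
```

```bash
python3 look.py w7 bin scoop_grip scoop_mat tray_grey_row gate_knob
python3 - <<'E'
from h import *
a=cv2.imread('pics/w7.png')[0:300,:]; 
cv2.imwrite('pics/w7s.png',cv2.resize(a,(800,375)))
E
```

```text
15.15 [0.5758 0.144  0.3097] [-179.95   -0.      1.29] [-0.6  0.  -0.1 -0.   0.3 -0.   0.1] [  20.2   14.2  -45.3   78.4   10.    91.5 -112.6]
[0.6446 0.1459 0.5088]
bin 0.89 [79.1, 198.3, 314.9, 297.5] 206.1 246.4
bin 0.37 [214.1, 239.7, 233.1, 273.9] 223.4 253.9
scoop_grip 0.91 [209.8, 88.5, 349.6, 148.2] 276.5 117.7
scoop_grip 0.58 [51.1, 184.4, 112.9, 215.9] 80.5 201.1
scoop_mat 0.66 [204.4, 75.4, 349.5, 158.1] 273.8 113.9
scoop_mat 0.52 [205.9, 89.4, 352.9, 149.3] 276.2 117.7
tray_grey_row 0.68 [449.0, 142.7, 512.8, 214.7] 479.3 177.1
gate_knob 0.83 [161.1, 240.6, 190.6, 295.2] 177.8 266.2
gate_knob 0.59 [209.5, 86.8, 351.5, 148.9] 276.3 117.8
```

View pics/w7s.png

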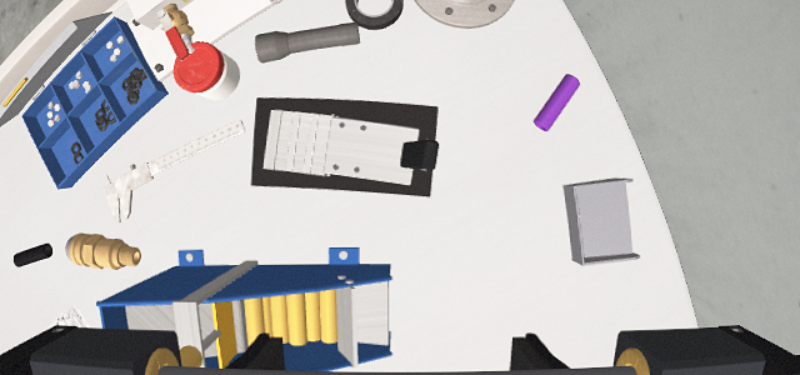

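Run:
```python
import cv2,numpy as np
a=cv2.imread('pics/w7.png')
z=lambda x0,y0,x1,y1,s:cv2.resize(a[y0:y1,x0:x1],None,fx=s,fy=s,interpolation=cv2.INTER_CUBIC)
A=z(195,70,365,165,4.7);B=z(440,135,520,220,2.5)
c=np.zeros((600,800,3),np.uint8);c[:446,:799]=A[:446,:799]
B=z(440,135,520,185,3);B=z(440,135,520,220,1.8)
c[447:600,:144]=B[:153];cv2.imwrite('pics/c8.png',c)
```

```text
(no output)
```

View pics/c8.png

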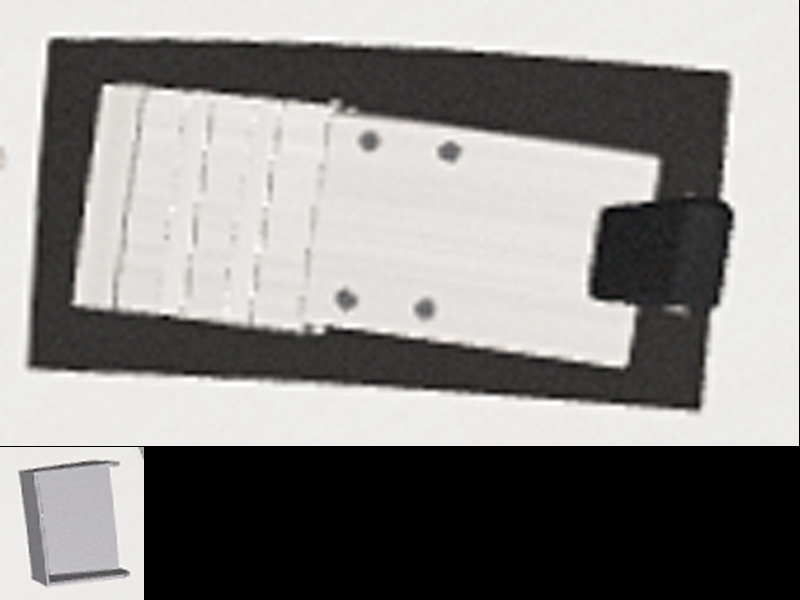

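Run:
```python
from h import *
k=env.get_calibration('wrist')
p=lambda r:print(np.round([*r[0][:2],np.degrees(r[0][2])],4),r[1].tolist())
C=lambda L:[(195+u/4.7,70+v/4.7) for u,v in L]
p(fit('wrist',[(0,-.033,.004),(0,.033,.004),(-.071,-.033,.005),(-.071,.033,.005),(-.175,0,.1127)],C([(103,85),(73,303),(332,103),(305,330),(706,252)]),[.68,.29,1.5],k))
p(fit('wrist',[(.1,-.05,.003),(-.1,-.05,.003),(.1,.05,.003),(-.1,.05,.003)],C([(50,38),(730,72),(30,368),(700,408)]),[.67,.2,1.57],k))
D=lambda L:[(440+u/1.8,135+(v-447)/1.8) for u,v in L]
p(fit('wrist',[(-.034,-.043,.046),(-.034,.043,.046),(-.034,-.041,.032),(-.034,.041,.032)],D([(118,463),(129,573),(110,466),(119,568)]),[.6,-.08,1.57],k))
print([atz('wrist',*q,.046,k).round(4) for q in D([(118,463),(129,573)])],[atz('wrist',*q,.032,k).round(4) for q in D([(110,466),(119,568)])])
print([atz('wrist',*q,.026,k).round(4) for q in C([(660,157),(629,367)])],atz('wrist',*C([(706,252)])[0],.1127,k))
# bin front top corners in w7
F=lambda L:[(u/1.25,v/1.25) for u,v in L]
p(fit('wrist',[(-.15,-.044,.066),(.11,-.044,.165)],F([(391,266),(97,303)]),[.5,.3,1.57],k))
```

```text
[ 0.6866  0.2893 82.611 ] [[-0.6, -0.4], [-0.6, 0.1], [1.0, 0.6], [-0.2, 0.0], [0.4, -0.2]]
[ 0.6787  0.2049 86.6175] [[-0.3, -0.3], [0.3, -0.5], [-0.7, 0.2], [0.5, 0.6]]
[ 6.076000e-01 -8.340000e-02  1.020636e+02] [[-0.0, -0.1], [-0.3, 0.5], [-0.1, -0.6], [0.5, 0.2]]
[array([ 0.6566, -0.1077,  0.046 ]), array([ 0.5734, -0.1261,  0.046 ])] [array([ 0.6539, -0.1083,  0.032 ]), array([ 0.5748, -0.1243,  0.032 ])]
[array([0.6939, 0.1231, 0.026 ]), array([0.6355, 0.1302, 0.026 ])] [0.66380507 0.11618755 0.1127    ]
[ 0.5046  0.2971 93.4876] [[-1.0, 0.0], [1.6, -0.2]]
```

```bash
cat >> h.py <<'E'
from scipy.spatial.transform import Rotation as Rot
OFF=0.035   # actual fingertip lies this far behind reported TCP
def tool(yaw,tilt):
    """tool rotation: jaws along heading yaw(deg), fingers leaning so tips go forward by tilt deg"""
    return Rot.from_euler('z',yaw-90,degrees=True)*Rot.from_euler('x',180,degrees=True)*Rot.from_euler('x',tilt,degrees=True)
def togo(pos,R):
    o=env.get_obs();C=Rot.from_euler('xyz',o['tool_rot'],degrees=True)
    print('shift mm (tool)',(C.inv().apply(np.array(pos)-o['tool_pos'])*1e3).round(1),'turn',(C.inv()*R).as_rotvec().round(4),'at',o['tool_pos'].round(4),o['tool_rot'].round(2))
def scoop_tcp(tip,yaw,pitch,s=.016):
    """reported TCP+R that puts the gripped scoop's tip at tip, heading yaw, tipped forward by pitch(deg)"""
    S=Rot.from_euler('z',yaw,degrees=True)*Rot.from_euler('y',pitch,degrees=True)
    a=np.radians(15);b=np.array([-np.sin(a),0,np.cos(a)])
    return np.array(tip)+S.apply(np.array([-.165,0,.073])+b*(s-.0187-OFF)), tool(yaw,15-pitch)
E
python3 - <<'E'
from h import *
p,R=scoop_tcp([.6867,.2895,.003],82.6,0);print(p,R.as_euler('xyz',degrees=True));togo(p-R.apply([0,0,.09]),R);togo(p,R)
E
```

```text
[0.66670545 0.13555047 0.0395846 ] [-165.     0.    -7.4]
shift mm (tool) [ 86.8  32.2 183.1] turn [0.2613 0.0196 0.1494] at [0.5762 0.1428 0.3096] [180.    -0.     1.21]
shift mm (tool) [ 90.3   9.1 270. ] turn [0.2613 0.0196 0.1494] at [0.5762 0.1428 0.3096] [180.    -0.     1.21]
```

Request:
{"method": "send_rows", "body": {"plan": [[87,22,8,40,0,0,0],[87,22,8,40,0,0,0],[87,22,8,40,0,0,0],[87,21,8,40,0,0,0],[87,0,0,23,0.13,0.01,0.075],[87,0,0,0,0.131,0.01,0.075],[87,0,0,0,0,0,0],[87,0,0,0,0,0,0]]}}

```text
time_s: 16.25
tool_pos: [0.6644, 0.1093, 0.1261]
tool_rot: [-165.2, 0.0, -7.6]
force: [-0.5, 0.1, -0.7]
grip_width: 0.0864
```

```bash
python3 - <<'E'
from h import *
p,R=scoop_tcp([.6867,.2895,.003],82.6,0);togo(p-R.apply([0,0,.09]),R);togo(p,R)
print(env.get_obs()['qpos'].round(1))
E
python3 look.py w9 scoop_grip tray_grey_row
```

```text
shift mm (tool) [-1.1 -3.1  0.4] turn [ 0.0032 -0.0009 -0.004 ] at [0.6644 0.1093 0.1261] [-1.6518e+02  1.0000e-02 -7.6300e+00]
shift mm (tool) [-1.2 -3.3 90.4] turn [ 0.0032 -0.0009 -0.004 ] at [0.6644 0.1093 0.1261] [-1.6518e+02  1.0000e-02 -7.6300e+00]
[  30.1   27.1  -44.    87.2    4.6   68.1 -109. ]
16.25 [0.6644 0.1093 0.1261] [-1.6518e+02  1.0000e-02 -7.6300e+00] [-3.  -0.9 -2.4 -0.8 -0.7 -0.   0. ] [  30.1   27.1  -44.    87.2    4.6   68.1 -109. ]
[0.7259 0.0504 0.3186]
scoop_grip 0.83 [178.0, 180.8, 333.7, 278.4] 259.1 220.3
tray_grey_row 0.65 [519.4, 209.3, 614.9, 268.8] 569.2 240.0
```

Request:
{"method": "send_rows", "body": {"plan": [[87,-1,-3,20,0,0,0],[87,0,0,25,0,0,0],[87,0,0,25,0,0,0],[87,0,0,20,0,0,0],[87,0,0,0,0,0,0],[87,0,0,0,0,0,0]]}}

```text
time_s: 17.0
tool_pos: [0.6665, 0.1396, 0.0413]
tool_rot: [-165.1, -0.1, -7.3]
force: [0.1, -0.6, 0.3]
grip_width: 0.0865
```

Request:
{"method": "send_rows", "body": {"plan": [[5,0,0,0,0,0,0],[5,0,0,0,0,0,0],[5,0,0,0,0,0,0],[5,0,0,0,0,0,0],[5,0,0,0,0,0,0],[5,0,0,0,0,0,0],[5,0,0,0,0,0,0],[5,0,0,0,0,0,0],[5,0,0,0,0,0,0],[5,0,0,0,0,0,0],[5,0,0,0,0,0,0],[5,0,0,0,0,0,0]], "grip_force": 60}}

```text
time_s: 18.2
tool_pos: [0.6664, 0.1375, 0.0402]
tool_rot: [-165.1, -0.0, -7.5]
force: [-1.0, 0.0, -0.8]
grip_width: 0.0125
```

```bash
python3 look.py w10 scoop_grip
python3 - <<'E'
from h import *
p,R=scoop_tcp([.6867,.2895,.003],82.6,0);togo(p,R)
print(env.get_obs()['grip_width'],env.get_obs()['force'])
E
```

```text
18.2 [0.6664 0.1375 0.0402] [-1.6511e+02 -1.0000e-02 -7.4700e+00] [-0.   0.  -0.  -0.1  0.   0.1  0. ] [  26.4   31.9  -42.3   91.4    7.8   59.3 -111.5]
[0.728  0.0786 0.2327]
scoop_grip 0.65 [139.0, 192.2, 344.2, 349.4] 249.1 239.0
shift mm (tool) [0.5 2.  0.1] turn [ 0.002  -0.0006 -0.0011] at [0.6664 0.1375 0.0402] [-1.6511e+02 -2.0000e-02 -7.4700e+00]
0.012645761162702785 [ 0.31700869 -0.69251774  0.14745033]
```

Request:
{"method": "send_rows", "body": {"plan": [[5,0,-5,-18,0,0,0],[5,0,-8,-30,0,0,0],[5,0,-8,-30,0,0,0],[5,0,-8,-30,0,0,0],[5,0,-8,-30,0,0,0],[5,0,0,0,0,0,0],[5,0,0,0,0,0,0]]}}

```text
time_s: 19.0
tool_pos: [0.6664, 0.1379, 0.183]
tool_rot: [-165.1, -0.1, -7.4]
force: [0.5, -0.3, -2.7]
grip_width: 0.0127
```

```bash
python3 look.py w11 scoop_grip
python3 - <<'E'
from h import *
o=env.get_obs();print(o['force'],o['grip_width'])
k=env.get_calibration('wrist')
# predicted tip corners in this view from grasp
p0,R0=scoop_tcp([0,0,0],0,0)
C=Rot.from_euler('xyz',o['tool_rot'],degrees=True)
def W(q): return o['tool_pos']+C.apply(R0.inv().apply(np.array(q)-p0))
P=[W(q) for q in [(0,-.033,.001),(0,.033,.001),(-.071,-.033,.002),(-.071,.033,.002)]]
px=proj('wrist',P,k);print(px.round(1),np.round(P,4))
im=cv2.imread('pics/w11.png');
for a in px: cv2.circle(im,tuple(int(i) for i in a),2,(0,0,255),-1)
x0,y0=100,150
cv2.imwrite('pics/c11.png',cv2.resize(im[y0:y0+190,x0:x0+260],None,fx=3,fy=3,interpolation=cv2.INTER_CUBIC))
E
```

```text
19.0 [0.6664 0.1379 0.183 ] [-1.6515e+02 -5.0000e-02 -7.4400e+00] [0.1 1.5 0.9 2.2 0.2 0.2 0.1] [  27.9   25.3  -44.9   82.7    3.9   73.4 -111.7]
[0.7279 0.0791 0.3755]
[ 0.25383814 -0.02112768 -2.22437591] 0.012312464977021242
[[142.7 192.3]
 [151.2 270.3]
 [216.2 193.5]
 [222.3 281. ]] [[0.718  0.287  0.1448]
 [0.6526 0.2955 0.145 ]
 [0.7088 0.2166 0.1461]
 [0.6434 0.2251 0.1462]]
```

View pics/c11.png

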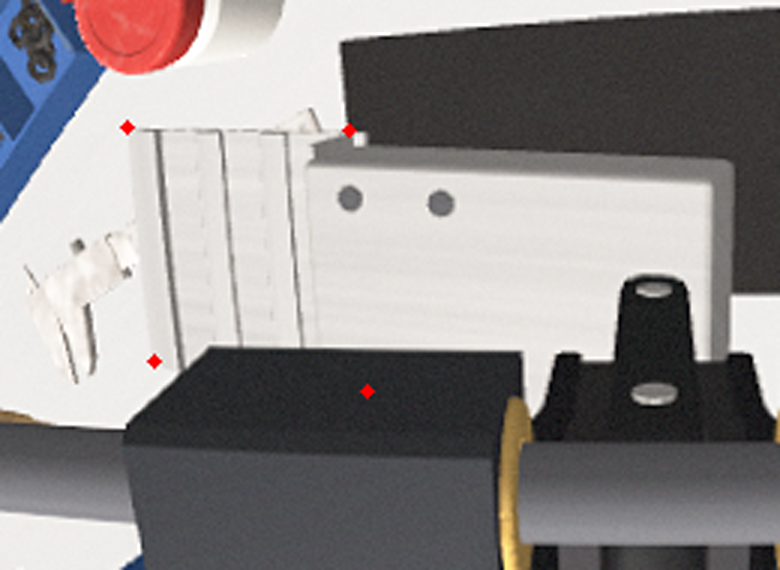

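Run:
```python
from h import *
C=lambda u,v:(240+u/3.3,145+v/3.3)
print('front mid',atz('top',*C(414,322),.066),'rear mid',atz('top',*C(32,298),.165))
print('front corners',atz('top',*C(413,266),.066),atz('top',*C(415,378),.066))
k=env.get_calibration('wrist');o=env.get_obs()
def T(pos,rot):
    M=np.eye(4);M[:3,:3]=Rot.from_euler('xyz',rot,degrees=True).as_matrix();M[:3,3]=pos;return M
X=np.linalg.inv(T(o['tool_pos'],o['tool_rot']))@k['extrinsics']
def K(pos,rot): q=dict(k);q['extrinsics']=T(pos,rot)@X;return q
k7=K([.5758,.144,.3097],[-179.95,0,1.29])
print('w7 far front corner',atz('wrist',391/1.25,266/1.25,.066,k7),'far rear',atz('wrist',97/1.25,303/1.25,.165,k7))
k6=K([.503,.3102,.244],[180,0,1.13])
print('w6 far: front',atz('wrist',130+340,80+93,.066,k6),'rear',atz('wrist',130+57,80+102,.165,k6))
print('feet w6',atz('wrist',130+123,80+76,.003,k6),atz('wrist',130+278,80+76,.003,k6))
print('feet w7',atz('wrist',190/1.25,257/1.25,.003,k7),atz('wrist',344/1.25,255/1.25,.003,k7))
print('feet top near',atz('top',*C(92,405),.003),atz('top',*C(338,405),.003))
for yaw in(90.5,91.2,92):
  p,R=scoop_tcp([.504,.3,0],yaw,15);
```

```text
front mid [0.50658337 0.1493973  0.066     ] rear mid [0.50207268 0.40864979 0.165     ]
front corners [0.54759723 0.14986334 0.066     ] [0.46611443 0.14893746 0.066     ]
w7 far front corner [0.55714641 0.15048794 0.066     ] far rear [0.54057611 0.41370088 0.165     ]
w6 far: front [0.54558995 0.14843311 0.066     ] rear [0.54029123 0.41382744 0.165     ]
feet w6 [0.55278432 0.3887469  0.003     ] [0.55729145 0.20373201 0.003     ]
feet w7 [0.55249165 0.38951589 0.003     ] [0.55611349 0.20345496 0.003     ]
feet top near [0.45098223 0.38509731 0.003     ] [0.45332991 0.20007666 0.003     ]
```

```bash
cat >> h.py <<'E'
BIN=np.array([.5033,.3005,0]);BY=91.1
def binp(x,y,z): return BIN+Rot.from_euler('z',BY,degrees=True).apply([x,y,z])
def ramp(x,c=0.,**k):
    "scoop on the ramp, tip at bin x, c above ramp"
    return scoop_tcp(binp(x,0,.006-x*np.tan(np.radians(15))+c),BY,15,**k)
E
python3 - <<'E'
from h import *
p,R=ramp(-.215,.004);print(p);q=p.copy();q[0]=.66
togo(q,R)
print('then',p-q, ramp(-.215)[0]-ramp(0)[0])
E
```

```text
[ 0.51012438 -0.05491846  0.1431268 ]
shift mm (tool) [ 19.8 194.7 -12.4] turn [-0.2584 -0.0167 -0.1488] at [0.6653 0.1374 0.181 ] [-1.6518e+02  1.5000e-01 -7.4500e+00]
then [-0.14987562  0.          0.        ] [ 0.00412745 -0.21496038  0.05760908]
```

Request:
{"method": "send_rows", "body": {"plan": [[5,4,39,-2.5,0,0,0],[5,4,39,-2.5,0,0,0],[5,4,39,-2.5,0,0,0],[5,4,39,-2.5,0,0,0],[5,4,39,-2.5,0,0,0],[5,0,0,0,-0.129,-0.008,-0.074],[5,0,0,0,-0.129,-0.008,-0.074],[5,-35,-0.7,0,0,0,0],[5,-40,-0.8,0,0,0,0],[5,-40,-0.8,0,0,0,0],[5,-35,-0.7,0,0,0,0],[5,0,0,0,0,0,0]]}}

```text
time_s: 20.3
tool_pos: [0.5055, -0.0549, 0.1421]
tool_rot: [179.9, 0.2, 1.0]
force: [-0.1, 1.1, -2.3]
grip_width: 0.0124
```

```bash
python3 look.py w12
python3 - <<'E'
from h import *
togo(*ramp(-.215,.004));togo(*ramp(-.13,.003))
k=env.get_calibration('wrist');im=cv2.imread('pics/w12.png')
cv2.imwrite('pics/c12.png',cv2.resize(im[120:300,60:400],None,fx=2.3,fy=2.3,interpolation=cv2.INTER_CUBIC))
P=[binp(-.15,0,.046),binp(-.15,.038,.046),binp(-.15,-.038,.046),binp(-.15,-.038,.066),binp(-.122,0,.103)]
print(((proj('wrist',P,k)-[60,120])*2.3).round(0).tolist())
E
```

```text
20.3 [ 0.5055 -0.0549  0.1421] [179.95   0.2    0.98] [-1.4  4.1  0.4 -5.5  2.6 -3.  -2.2] [ 44.3   5.7 -43.1 105.    4.2  71.1 -89. ]
[ 0.575 -0.053  0.341]
shift mm (tool) [ 1.5 -0.1 -0.1] turn [ 0.0005 -0.0007 -0.0023] at [ 0.5086 -0.0551  0.143 ] [ 1.7997e+02 -4.0000e-02  9.7000e-01]
shift mm (tool) [  1.3 -85.1  23.6] turn [ 0.0005 -0.0007 -0.0023] at [ 0.5086 -0.0551  0.143 ] [ 1.7997e+02 -4.0000e-02  9.7000e-01]
[[85.0, 243.0], [98.0, 332.0], [75.0, 149.0], [47.0, 157.0], [-51.0, 280.0]]
```

View pics/c12.png

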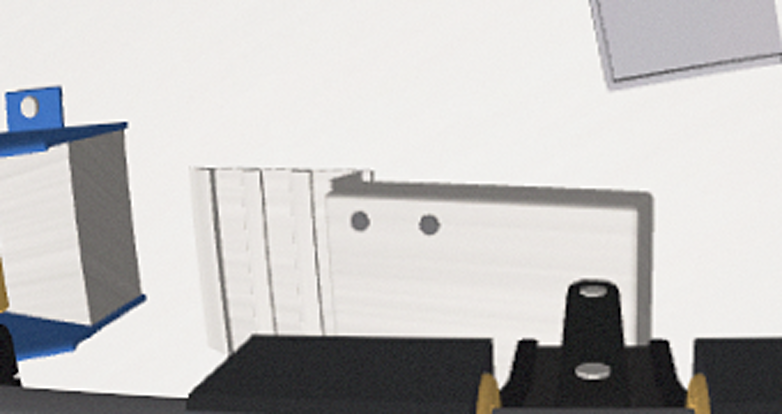

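```bash
python3 look.py w13
python3 - <<'E'
from h import *
k=env.get_calibration('wrist');im=cv2.imread('pics/w13.png')
hsv=cv2.cvtColor(im,cv2.COLOR_BGR2HSV);m=cv2.inRange(hsv,(105,120,60),(125,255,255))
v,u=np.nonzero(m[:, :160]);print('blue right extreme',u.max(),v[u==u.max()], 'top',[ (u[v==r].max(),r) for r in range(v.min(),v.max(),8)])
P=[binp(-.15,.044,.066),binp(-.15,-.044,.066),binp(-.15,-.044,0)]
print(proj('wrist',P,k).round(1).tolist())
E
```

```text
20.35 [ 0.5086 -0.0551  0.143 ] [ 1.7997e+02 -4.0000e-02  9.7000e-01] [-1.2  3.   0.2 -4.4  1.  -1.3 -0.7] [ 44.3   5.8 -43.1 104.7   4.2  71.  -89.1]
[ 0.5772 -0.0533  0.3422]Traceback (most recent call last):
  File "<stdin>", line 4, in <module>
    return umr_maximum(a, axis, None, out, keepdims, initial, where)
ValueError: zero-size array to reduction operation maximum which has no identity
```

Run:
```python
from h import *
k=env.get_calibration('wrist');im=cv2.imread('pics/w13.png')
hsv=cv2.cvtColor(im,cv2.COLOR_BGR2HSV);m=cv2.inRange(hsv,(105,100,40),(125,255,255))[140:290,:160]
n,l,s,c=cv2.connectedComponentsWithStats(m)
for i in range(1,n):
  if s[i,4]>60:
    v,u=np.nonzero(l==i);j=u.argmax();print(s[i],'rightmost',u[j],v[j]+140,atz('wrist',u[j],v[j]+140,.066,k).round(4))
P=[binp(-.15,.044,.066),binp(-.15,-.044,.066),binp(-.08,-.052,.003)]
print(proj('wrist',P,k).round(1).tolist())
print(atz('wrist',60+29/2.3,120+107/2.3,.003,k))
```

```text
[   0   21  115   40 1412] rightmost 114 177 [0.5543 0.1151 0.066 ]
[ 59 111  65  29 589] rightmost 123 251 [0.4905 0.1127 0.066 ]
[  0 119  36  25 457] rightmost 35 261 [0.4763 0.2243 0.066 ]
[[94.0, 279.3], [80.7, 183.4], [63.7, 172.3]]
[0.56229981 0.20793511 0.003     ]
```

Request:
{"method": "send_rows", "body": {"plan": [[5,1,-20,5.5,0,0,0],[5,1,-20,5.5,0,0,0],[5,0.3,-20,5.5,0,0,0],[5,0,-20,5.5,0,0,0],[5,0,-5,1.5,0,0,0],[5,0,0,1.5,0,0,0],[5,0,0,0,0,0,0],[5,0,0,0,0,0,0]]}}

```text
time_s: 21.2
tool_pos: [0.5126, 0.0293, 0.1197]
tool_rot: [-179.9, -0.2, 0.9]
force: [-0.3, -0.5, -1.6]
grip_width: 0.0124
```

Run:
```python
from h import *
o=env.get_obs();print(o['force'].round(1),o['wrist_torque'].round(2))
togo(*ramp(-.13,.0));togo(*ramp(0,.0))
```

```text
[-0.3 -0.5 -1.6] [-0.01  0.05  0.03]
shift mm (tool) [-4.1 -0.9  3.3] turn [-0.001  -0.0039 -0.0029] at [0.5126 0.0293 0.1197] [-179.94   -0.22    0.93]
shift mm (tool) [  -4.7 -130.8   38.3] turn [-0.001  -0.0039 -0.0029] at [0.5126 0.0293 0.1197] [-179.94   -0.22    0.93]
```

Request:
{"method": "send_rows", "body": {"plan": [[5,-3,0,1,0,0,-0.003],[5,0,0,1,0,0,0],[5,0,0,1,0,0,0],[5,0,0,0,0,0,0],[5,0,0,0,0,0,0]]}}

```text
time_s: 21.7
tool_pos: [0.5094, 0.0305, 0.1169]
tool_rot: [-179.9, -0.2, 1.2]
force: [-0.6, 0.0, -1.1]
grip_width: 0.0126
```

Run:
```python
from h import *
o=env.get_obs();print(o['force'].round(1),o['wrist_torque'].round(2))
togo(*ramp(-.13,.0));togo(*ramp(0,.0))
```

```text
[-0.6  0.  -1.1] [0.04 0.09 0.06]
shift mm (tool) [-1.   0.4  0.5] turn [-0.0011 -0.0042  0.0018] at [0.5094 0.0305 0.1169] [-179.94   -0.24    1.2 ]
shift mm (tool) [  -0.9 -129.5   35.5] turn [-0.0011 -0.0042  0.0018] at [0.5094 0.0305 0.1169] [-179.94   -0.24    1.2 ]
```

Request:
{"method": "send_rows", "body": {"plan": [[5,0,-10,3.0,0,0,0],[5,0,-10,2.7,0,0,0],[5,0,-10,2.7,0,0,0],[5,0,0,0,0,0,0],[5,0,0,0,0,0,0]]}}

```text
time_s: 22.2
tool_pos: [0.5082, 0.0619, 0.108]
tool_rot: [-179.9, -0.2, 1.3]
force: [0.2, 1.1, -1.0]
grip_width: 0.0125
```

Request:
{"method": "send_rows", "body": {"plan": [[5,0,-10,2.8,0,0,0],[5,0,-10,2.7,0,0,0],[5,0,-10,2.7,0,0,0],[5,0,0,0,0,0,0],[5,0,0,0,0,0,0]]}}

```text
time_s: 22.7
tool_pos: [0.5084, 0.092, 0.1002]
tool_rot: [-179.8, -0.3, 1.2]
force: [1.1, 2.5, 1.2]
grip_width: 0.0129
```

Request:
{"method": "send_rows", "body": {"plan": [[5,0,-10,2.7,0,0,0],[5,0,-10,2.7,0,0,0],[5,0,-10,2.7,0,0,0],[5,0,0,0,0,0,0],[5,0,0,0,0,0,0]]}}

```text
time_s: 23.2
tool_pos: [0.5086, 0.1206, 0.093]
tool_rot: [-179.9, -0.3, 1.2]
force: [1.4, 0.2, 5.7]
grip_width: 0.0123
```

Run:
```python
from h import *
o=env.get_obs();print(o['force'].round(1),o['wrist_torque'].round(2))
togo(*ramp(0,.0))
```

```text
[1.4 0.2 5.7] [ 0.08 -0.11 -0.1 ]
shift mm (tool) [ -1.9 -39.5  11.5] turn [-0.0011 -0.006   0.0015] at [0.5086 0.1206 0.093 ] [-179.94   -0.34    1.18]
```

Request:
{"method": "send_rows", "body": {"plan": [[5,0,-10,2.6,0,0,0],[5,0,-10,2.6,0,0,0],[5,0,-8,2.1,0,0,0],[5,0,0,0,0,0,0],[5,0,0,0,0,0,0]]}}

```text
time_s: 23.7
tool_pos: [0.5117, 0.1317, 0.0896]
tool_rot: [178.7, -0.4, 0.7]
force: [-6.1, -32.9, 40.4]
grip_width: 0.0129
```

Request:
{"method": "send_rows", "body": {"plan": [[5,0,20,-6,0,0,0],[5,-1,15,-4,0,0,0],[5,0,0,0,0,0,0],[5,0,-15,3.5,0,0,0],[5,0,-15,3.5,0,0,0],[5,0,0,0,0,0,0],[5,0,0,0,0,0,0]]}}

```text
time_s: 24.4
tool_pos: [0.5047, 0.144, 0.0867]
tool_rot: [-179.9, -0.1, 1.3]
force: [0.4, 0.7, -4.2]
grip_width: 0.0124
```

```bash
python3 - <<'E'
from h import *
o=env.get_obs();print(o['force'].round(1),o['wrist_torque'].round(2))
togo(*ramp(0,.0))
E
python3 look.py w14
python3 - <<'E'
import cv2,numpy as np
from h import *
a=cv2.imread('pics/w14.png')[90:320,60:400];b=env.read_camera('scene')[180:350,230:400,::-1]
b=cv2.convertScaleAbs(cv2.resize(b,(340,340)),alpha=1.8)
a=cv2.resize(a,(450,304));c=np.zeros((340,790,3),np.uint8);c[:304,:450]=a;c[:,450:]=b;cv2.imwrite('pics/c14.png',c)
E
```

```text
[ 0.4  0.7 -4.2] [-0.09 -0.14 -0.08]
shift mm (tool) [  1.6 -16.    5.2] turn [-0.0014 -0.0016  0.0033] at [0.5047 0.144  0.0867] [-1.7992e+02 -9.0000e-02  1.2900e+00]
24.4 [0.5047 0.144  0.0867] [-1.7992e+02 -9.0000e-02  1.2900e+00] [ 0.3 -0.2  0.1  0.1 -0.4  0.2  0.3] [  27.3   12.8  -50.8  106.7   10.9   65.4 -116.1]
[0.5732 0.1458 0.2859]
```

View pics/c14.png

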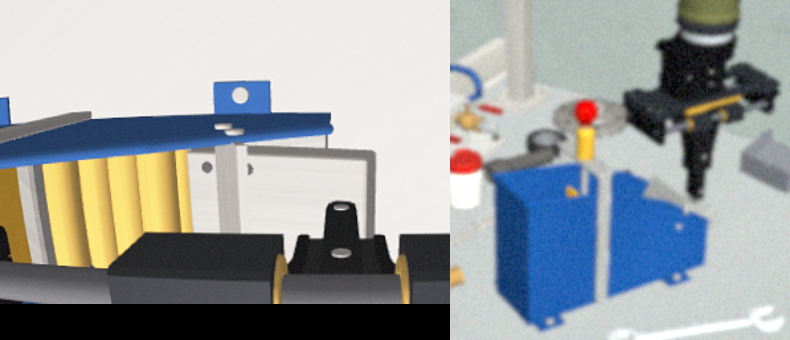

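Request:
{"method": "send_rows", "body": {"plan": [[5,1,-10,2.6,0,0,0],[5,0,-8,2.2,0,0,0],[5,0,0,0,0,0,0],[5,0,0,0,0,0,0]]}}

```text
time_s: 24.9
tool_pos: [0.5085, 0.1503, 0.085]
tool_rot: [179.1, -0.2, 0.9]
force: [-4.3, -23.3, 19.5]
grip_width: 0.0125
```

Run:
```python
from h import *
o=env.get_obs();print(o['force'].round(1),o['wrist_torque'].round(2))
togo(*ramp(0,.0))
```

```text
[ -4.3 -23.3  19.5] [-4.62  1.34  0.37]
shift mm (tool) [-2.4 -9.9  3.3] turn [ 0.0154 -0.0032 -0.0037] at [0.5085 0.1503 0.085 ] [179.12  -0.18   0.89]
```

Request:
{"method": "send_rows", "body": {"plan": [[5,-1,20,-5.5,0,0,0],[5,-1,8,-2,0,0,0],[5,0,0,0,0,0,0],[5,0,-18,4.5,0,0,0],[5,0,-18,4.5,0,0,0],[5,0,0,0,0,0,0],[5,0,0,0,0,0,0]]}}

```text
time_s: 25.6
tool_pos: [0.5094, 0.1506, 0.0851]
tool_rot: [178.5, -0.4, 0.7]
force: [-4.0, -39.1, 32.8]
grip_width: 0.0129
```

Run:
```python
from h import *
o=env.get_obs();print(o['force'].round(1),o['wrist_torque'].round(2))
togo(*ramp(0,.0))
```

```text
[ -4.  -39.1  32.8] [-8.42  1.2   0.46]
shift mm (tool) [-3.4 -9.6  3.3] turn [ 0.0268 -0.0063 -0.0078] at [0.5094 0.1506 0.0851] [178.47  -0.37   0.66]
```

Request:
{"method": "send_rows", "body": {"plan": [[5,-1,25,-7,0.015,0,0],[5,-1,15,-4,0.015,0,0],[5,0,0,0,0,0,0],[5,0,-25,6,0,0,0],[5,0,-25,6,0,0,0],[5,0,0,0,0,0,0],[5,0,0,0,0,0,0]]}}

```text
time_s: 26.3
tool_pos: [0.5051, 0.1719, 0.082]
tool_rot: [-179.0, -0.4, 1.0]
force: [3.7, -18.3, 2.8]
grip_width: 0.0128
```

Run:
```python
from h import *
o=env.get_obs();print(o['force'].round(1),o['wrist_torque'].round(2))
togo(*ramp(0,.0))
```

```text
[  3.7 -18.3   2.8] [-5.02 -0.95 -0.29]
shift mm (tool) [ 0.7 11.9  0.3] turn [-0.018  -0.0066 -0.0012] at [0.5051 0.1719 0.082 ] [-178.97   -0.38    1.03]
```

Request:
{"method": "send_rows", "body": {"plan": [[5,0,6,-1,-0.01,0,0],[5,0,0,0,-0.01,0,0],[5,0,0,0,0,0,0],[5,0,5,-1.3,0,0,0],[5,0,8,-2.1,0,0,0],[5,0,8,-2.1,0,0,0],[5,0,8,-2.1,0,0,0],[5,0,8,-2.1,0,0,0],[5,0,8,-2.1,0,0,0],[5,0,8,-2.1,0,0,0],[5,0,0,0,0,0,0]]}}

```text
time_s: 27.4
tool_pos: [0.5037, 0.1187, 0.0962]
tool_rot: [-179.4, -0.2, 1.1]
force: [0.6, 0.8, -4.6]
grip_width: 0.0126
```

Run:
```python
from h import *
o=env.get_obs();print(o['force'].round(1),o['wrist_torque'].round(2))
togo(*ramp(-.05,.0))
```

```text
[ 0.6  0.8 -4.6] [-0.22 -0.04 -0.01]
shift mm (tool) [3.1 8.7 1.2] turn [-0.01   -0.0039 -0.0003] at [0.5037 0.1187 0.0962] [-179.43   -0.22    1.08]
```

Request:
{"method": "send_rows", "body": {"plan": [[5,0,9,-2.2,-0.005,0,0],[5,0,9,-2.3,-0.005,0,0],[5,0,9,-2.4,0,0,0],[5,0,9,-2.4,0,0,0],[5,0,9,-2.4,0,0,0],[5,0,9,-2.4,0,0,0],[5,0,9,-2.4,0,0,0],[5,0,9,-2.4,0,0,0],[5,0,9,-2.4,0,0,0],[5,0,0,0,0,0,0],[5,0,0,0,0,0,0]]}}

```text
time_s: 28.5
tool_pos: [0.5052, 0.0396, 0.1171]
tool_rot: [-179.9, -0.2, 1.2]
force: [0.7, 0.4, -3.6]
grip_width: 0.0124
```

```bash
python3 - <<'E'
from h import *
o=env.get_obs();print(o['force'].round(1),o['wrist_torque'].round(2))
togo(*ramp(-.13,.0))
E
python3 look.py w15 sleeve1_c
python3 - <<'E'
import cv2
a=cv2.imread('pics/w15.png')[100:320,60:400];cv2.imwrite('pics/c15.png',cv2.resize(a,None,fx=2.2,fy=2.2))
E
```

```text
[ 0.7  0.4 -3.6] [-0.2   0.03  0.06]
shift mm (tool) [3.1 9.6 0.8] turn [-0.0015 -0.0041  0.0015] at [0.5052 0.0396 0.1171] [-179.92   -0.23    1.18]
28.5 [0.5052 0.0396 0.1171] [-179.92   -0.23    1.18] [-0.6  0.1 -0.7  0.4 -0.1 -0.  -0.1] [  38.2    7.1  -48.1  107.2    5.6   67.9 -100.6]
[0.5732 0.0412 0.3164]
sleeve1_c 0.68 [143.7, 191.0, 168.6, 280.5] 154.2 231.5
```

View pics/c15.png

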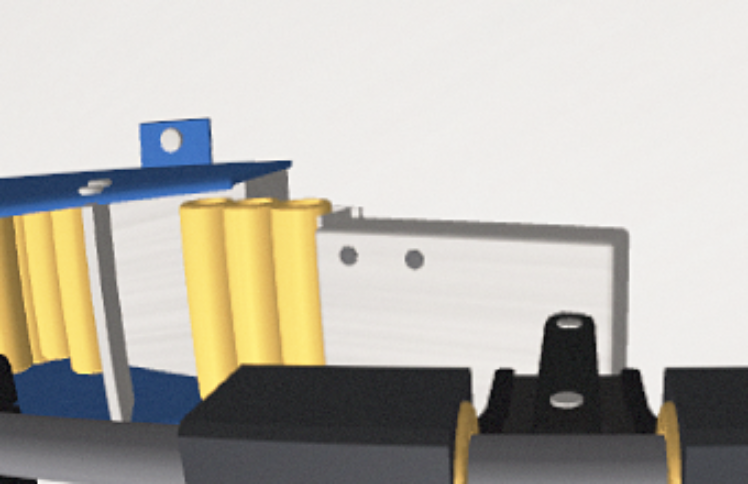

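Request:
{"method": "send_rows", "body": {"plan": [[5,0,8,-2.3,0,0,0],[5,0,10,-2.9,0,0,0],[5,0,10,-2.9,0,0,0],[5,0,10,-2.9,0,0,0],[5,0,10,-2.9,0,0,0],[5,0,10,-2.9,0,0,0],[5,0,10,-3,0,0,0],[5,0,10,-4,0.03,0,0],[5,0,8,-5,0.03,0,0],[5,0,5,-5,0.03,0,0],[5,0,2,-5,0.03,0,0],[5,0,0,-3,0.03,0,0]]}}

```text
time_s: 29.8
tool_pos: [0.5072, -0.0558, 0.1584]
tool_rot: [-171.3, -0.3, 1.2]
force: [0.4, 0.4, -3.7]
grip_width: 0.0128
```

```bash
python3 - <<'E'
from h import *
o=env.get_obs();print(o['force'].round(1),o['qpos'].round(1))
# tray check via wrist / top
E
python3 look.py w16 tray_grey_row sleeve1_c
python3 - <<'E'
from h import *
env.read_camera('top')
for r in env.regions_of('top','tray_grey_row')[:2]: print(r['confidence'],r['rect'])
env.read_camera('scene')
for r in env.regions_of('scene','tray_grey_row')[:2]: print(r['confidence'],r['rect'])
E
```

```text
[ 0.4  0.4 -3.7] [ 49.6   6.5 -41.8 102.8  -4.5  73.5 -79.6]
29.8 [ 0.5072 -0.0558  0.1584] [-171.3    -0.27    1.16] [  8.    3.4   3.1  -4.1 -16.    6.4  16.1] [ 49.6   6.5 -41.8 102.8  -4.5  73.5 -79.6]
[ 0.5757 -0.084   0.3555]
tray_grey_row 0.77 [324.1, 44.1, 423.7, 163.0] 373.1 105.1
tray_grey_row 0.48 [0.0, 192.4, 25.7, 259.2] 10.7 224.7
sleeve1_c 0.59 [143.5, 188.0, 168.0, 279.4] 154.2 230.2
sleeve1_c 0.26 [204.4, 195.7, 346.5, 349.8] 280.0 243.1
0.72 [438.4, 184.5, 468.4, 225.4]
0.81 [381.4, 256.2, 414.5, 277.7]
```

```bash
cat >> h.py <<'E'
from scipy.optimize import minimize
def tray_poly(cam,p,k):
    c,s=np.cos(p[2]),np.sin(p[2]);h=p[3] if len(p)>3 else .025
    o=np.array([(a,b,z) for b in(-.044,.044) for a,z in((-.034,0),(.034,0),(-.034,.046),(.034,h))])
    w=np.c_[p[0]+c*o[:,0]-s*o[:,1],p[1]+s*o[:,0]+c*o[:,1],o[:,2]]
    return cv2.convexHull((proj(cam,w,k)*16).astype(np.int32))
def tray_fit(cam,x0,k,m):
    def cost(p):
        r=np.zeros((480,640),np.uint8);cv2.fillConvexPoly(r,tray_poly(cam,p,k),1,shift=4);r=r>0
        return -(r&m).sum()/(r|m).sum()
    q=min((minimize(cost,np.array(x0)+d,method='Nelder-Mead',options=dict(initial_simplex=np.array(x0)+d+np.vstack([np.zeros(len(x0)),np.diag([.01,.01,.1,.01][:len(x0)])]),xatol=1e-5,fatol=1e-5)) for d in([0]*len(x0),[.005,.005,.05,.005][:len(x0)])),key=lambda q:q.fun)
    return q.x,q.fun
def tray(cam='wrist',x0=(.6075,-.083,1.78,.025)):
    k=env.get_calibration(cam);im=env.read_camera(cam)
    for r in env.regions_of(cam,'tray_grey_row')[:2]:
        if r['confidence']<.5: continue
        x,f=tray_fit(cam,x0,k,r['region']);print(cam,r['confidence'],r['rect'],x[:2].round(4),np.degrees(x[2]).round(1),x[3:].round(3),'iou',-f)
    return im
E
python3 - <<'E'
from h import *
o=env.get_obs();print(o['joint_velocities'].round(1))
im=tray();cv2.imwrite('pics/w17.png',im[:,:,::-1]);im=tray('top');cv2.imwrite('pics/t17.png',im[:,:,::-1])
E
```

```text
[-0.2 -0.1  0.1  0.   0.   0.   0.1]
wrist 0.76 [326.1, 42.3, 428.0, 162.3] [ 0.6089 -0.0812] 101.8 [0.028] iou 0.93570581257414
top 0.97 [435.9, 184.6, 468.5, 224.9] [ 0.6193 -0.0772] 106.4 [0.025] iou 0.44251968503937006
```

```bash
cat >> h.py <<'E'
TR=np.array([.6085,-.0825,.029]);TY=102.
def pour(x,z,pitch,y=0.): return scoop_tcp(TR+Rot.from_euler('z',TY,degrees=True).apply([x,y,z]),TY,pitch)
def steps(poses):
    a=poses[0]
    for b in poses[1:]:
        print((a[1].inv().apply(b[0]-a[0])*1e3).round(1).tolist(),(a[1].inv()*b[1]).as_rotvec().round(4).tolist());a=b
E
python3 - <<'E'
from h import *
togo(*pour(-.08,.11,3));print(pour(-.08,.11,3)[0])
print('down');steps([pour(-.08,.11,3),pour(-.045,.02,13)])
print('pitch');steps([pour(-.045,.02,13)]+[pour(-.036,.006,p) for p in range(17,62,5)])
E
```

```text
shift mm (tool) [144.5 252.8 -64. ] turn [ 0.0587 -0.0373 -0.1836] at [ 0.5068 -0.0542  0.1579] [-171.35   -0.22    1.27]
[ 0.65696735 -0.31052095  0.18365922]
down
[-0.0, -30.8, 72.1] [-0.1745, -0.0, 0.0]
pitch
[-0.0, -14.1, 4.7] [-0.0698, -0.0, 0.0]
[-0.0, -7.1, -12.0] [-0.0873, 0.0, -0.0]
[0.0, -7.1, -12.0] [-0.0873, 0.0, 0.0]
[0.0, -7.1, -12.0] [-0.0873, 0.0, 0.0]
[-0.0, -7.1, -12.0] [-0.0873, -0.0, -0.0]
[0.0, -7.1, -12.0] [-0.0873, -0.0, 0.0]
[-0.0, -7.1, -12.0] [-0.0873, 0.0, 0.0]
[0.0, -7.1, -12.0] [-0.0873, 0.0, 0.0]
[-0.0, -7.1, -12.0] [-0.0873, -0.0, -0.0]
```

Request:
{"method": "send_rows", "body": {"plan": [[5,6,11,-3,0,0,0],[5,11,20,-5,0,0,0],[5,13,23,-6,0,0,0],[5,13,23,-6,0,0,0],[5,13,23,-6,0,0,0],[5,13,23,-6,0,0,0],[5,13,23,-6,0,0,0],[5,13,23,-6,0,0,0],[5,13,23,-6,0,0,0],[5,13,23,-6,0,0,0],[5,13,23,-5,0,0,0],[5,11,15,-3,0,0,0]]}}

```text
time_s: 31.55
tool_pos: [0.6574, -0.3159, 0.1823]
tool_rot: [-171.4, -0.2, 1.0]
force: [-0.4, -0.4, -3.4]
grip_width: 0.0124
```

Request:
{"method": "send_rows", "body": {"plan": [[5,0,0,0,0.015,-0.009,-0.046],[5,0,0,0,0.015,-0.009,-0.046],[5,0,0,0,0.015,-0.009,-0.046],[5,0,0,0,0.014,-0.01,-0.046],[5,0,0,0,0,0,0],[5,0,0,0,0,0,0]]}}

```text
time_s: 32.15
tool_pos: [0.6573, -0.3124, 0.1827]
tool_rot: [-168.0, 0.0, 11.8]
force: [-0.2, -0.4, -4.0]
grip_width: 0.0128
```

Run:
```python
from h import *
o=env.get_obs();print(o['qpos'].round(1),o['force'].round(1))
im=tray();cv2.imwrite('pics/w18.png',im[:,:,::-1])
for r in env.regions_of('wrist','sleeve1_c')[:3]: print(r['confidence'],r['rect'])
togo(*pour(-.08,.11,3));togo(*pour(-.045,.02,13))
```

```text
[ 47.2  39.4 -34.8  59.4  10.8  92.8 -60.3] [-0.2 -0.4 -4. ]
wrist 0.72 [120.0, 163.4, 184.6, 246.9] [ 0.6036 -0.0639] 100.6 [0.013] iou 0.47742749054224465
wrist 0.65 [201.6, 193.2, 349.5, 349.2] [ 0.6075 -0.083 ] 102.0 [0.025] iou -0.0
0.78 [140.5, 186.0, 167.5, 278.4]
shift mm (tool) [-0.1 -1.   0.2] turn [ 0.0001 -0.0008 -0.0012] at [ 0.6573 -0.3115  0.1836] [-1.680e+02 -3.000e-02  1.192e+01]
shift mm (tool) [ -0.2 -31.8  72.3] turn [-0.1745 -0.0006 -0.0013] at [ 0.6573 -0.3115  0.1836] [-1.680e+02 -3.000e-02  1.192e+01]
```

Request:
{"method": "send_rows", "body": {"plan": [[5,0,-3,7,0,0,0],[5,0,-5,12,0,0,0],[5,0,-6,13,0,0,0],[5,0,-6,13,0,0,0],[5,0,-6,13,0,0,0],[5,0,-4,10,0,0,0],[5,0,-2,4,-0.04,0,0],[5,0,0,0,-0.05,0,0],[5,0,0,0,-0.05,0,0],[5,0,0,0,-0.034,0,0],[5,0,0,0,0,0,0],[5,0,0,0,0,0,0]]}}

```text
time_s: 33.5
tool_pos: [0.6476, -0.2661, 0.12]
tool_rot: [-177.9, -0.0, 12.0]
force: [-0.5, -1.0, -3.7]
grip_width: 0.0125
```

Run:
```python
from h import *
togo(*pour(-.045,.02,13));togo(*pour(-.036,.006,17));o=env.get_obs();print(o['force'].round(1))
k=env.get_calibration('wrist');im=env.read_camera('wrist')[:,:,::-1].copy()
Ry=Rot.from_euler('z',TY,degrees=True);P=[TR+Ry.apply(q) for q in[(-.034,-.044,.017),(-.034,.044,.017),(.034,-.044,-.003),(.034,.044,-.003)]]
px=proj('wrist',P,k);print(px.round(1))
cv2.imwrite('pics/w19.png',im)
for a in px: cv2.circle(im,tuple(int(i) for i in a),2,(0,0,255),-1)
cv2.imwrite('pics/c19.png',cv2.resize(im[100:330,40:380],None,fx=2.3,fy=2.3,interpolation=cv2.INTER_CUBIC))
```

```text
shift mm (tool) [-0.1  0.3  0.4] turn [-0.001  -0.0004 -0.0005] at [ 0.6476 -0.2661  0.12  ] [-1.7794e+02 -2.0000e-02  1.1970e+01]
shift mm (tool) [ -0.1 -13.8   5.1] turn [-0.0708 -0.0004 -0.0006] at [ 0.6476 -0.2661  0.12  ] [-1.7794e+02 -2.0000e-02  1.1970e+01]
[-0.5 -1.  -3.7]
[[133.5 179. ]
 [144.8 280.4]
 [ 84.6 180.1]
 [ 96.2 269.5]]
```

View pics/c19.png

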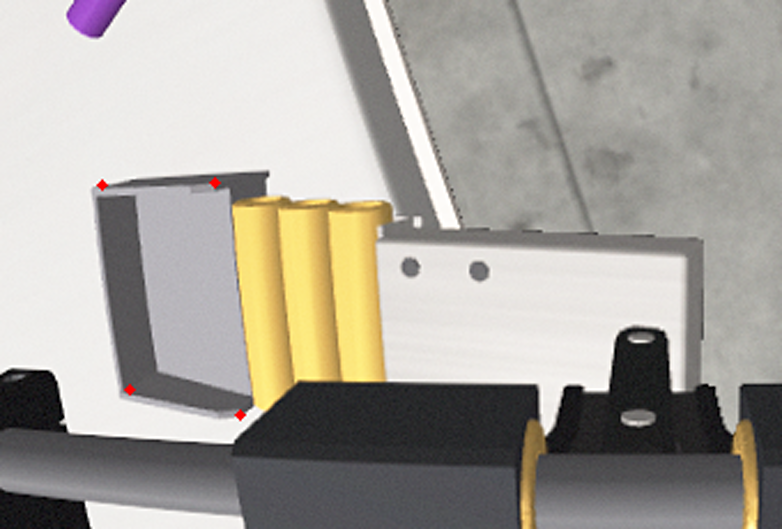

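Request:
{"method": "send_rows", "body": {"plan": [[5,0,-6,2,-0.035,0,0],[5,0,-6,3,-0.035,0,0],[5,0,-7.1,-12,-0.0873,0,0],[5,0,-7.1,-12,-0.0873,0,0],[5,0,-7.1,-12,-0.0873,0,0],[5,0,0,0,0,0,0],[5,0,0,0,0,0,0]]}}

```text
time_s: 34.25
tool_pos: [0.6402, -0.2288, 0.1485]
tool_rot: [163.1, -0.0, 12.0]
force: [0.2, -0.1, -2.5]
grip_width: 0.0123
```

Run:
```python
from h import *
togo(*pour(-.038,.006,32));togo(*pour(-.038,.006,45));o=env.get_obs();print(o['force'].round(1),o['qpos'].round(1))
steps([pour(-.038,.006,p) for p in(32,36,40)])
```

```text
shift mm (tool) [-0.6  0.5  0.3] turn [-0.0017 -0.0008  0.    ] at [ 0.6402 -0.2288  0.1485] [ 1.631e+02 -4.000e-02  1.201e+01]
shift mm (tool) [ -0.6 -20.2 -29.3] turn [-2.286e-01 -8.000e-04 -1.000e-04] at [ 0.6402 -0.2288  0.1485] [ 1.631e+02 -4.000e-02  1.201e+01]
[ 0.2 -0.1 -2.5] [ 34.6  20.4 -33.2  90.1  29.1  70.3 -83.9]
[-0.0, -5.6, -9.6] [-0.0698, 0.0, -0.0]
[0.0, -5.6, -9.6] [-0.0698, 0.0, 0.0]
```

Force still shows the load partly resting; continue tipping.

Request:
{"method": "send_rows", "body": {"plan": [[5,0,-5.6,-9.6,-0.07,0,0],[5,0,-5.6,-9.6,-0.07,0,0],[5,0,-5.6,-9.6,-0.07,0,0],[5,0,-2.8,-4.8,-0.035,0,0],[5,0,-2.8,-4.8,-0.035,0,0],[5,0,-2.8,-4.8,-0.035,0,0],[5,0,-2.8,-4.8,-0.035,0,0],[5,0,-2.8,-4.8,-0.035,0,0],[5,0,0,0,0,0,0],[5,0,0,0,0,0,0]]}}

```text
time_s: 35.25
tool_pos: [0.6294, -0.1813, 0.181]
tool_rot: [141.1, 0.0, 11.8]
force: [0.2, -0.2, -2.1]
grip_width: 0.0124
```

Run:
```python
from h import *
togo(*pour(-.038,.006,54));o=env.get_obs();print(o['force'].round(1),o['qpos'].round(1))
im=env.read_camera('wrist');cv2.imwrite('pics/w20.png',im[:,:,::-1])
k=env.get_calibration('wrist')
Ry=Rot.from_euler('z',TY,degrees=True)
print('row places',proj('wrist',[TR+Ry.apply(q) for q in[(.019,0,-.007),(0,0,0),(-.019,0,.007)]],k).round(0).tolist())
for r in env.regions_of('wrist','sleeve1_c')[:6]: print(r['confidence'],np.round(r['rect']))
```

```text
shift mm (tool) [ 0.1 -0.4 -1.7] turn [-0.0013  0.0022 -0.0025] at [ 0.6294 -0.1813  0.181 ] [1.4107e+02 1.0000e-02 1.1810e+01]
[ 0.2 -0.2 -2.1] [  19.1   16.8  -33.2   99.1   50.2   75.4 -108.5]
row places [[77.0, 241.0], [100.0, 239.0], [123.0, 237.0]]
0.74 [ 56. 192.  93. 282.]
```

Run:
```python
from h import *
im=cv2.imread('pics/w20.png');hsv=cv2.cvtColor(im,cv2.COLOR_BGR2HSV)
m=cv2.inRange(hsv,(18,80,80),(32,255,255))
for row in(200,215,230,245,260,275):
    u=np.nonzero(m[row,:260])[0];print(row,[(int(s[0]),int(s[-1])) for s in np.split(u,np.nonzero(np.diff(u)>2)[0]+1) if len(s)>3])
    print('  V',im[row,40:200:5,2].tolist())
```

```text
200 [(58, 127)]
  V [238, 238, 236, 181, 252, 254, 250, 227, 241, 253, 254, 248, 201, 249, 253, 252, 244, 188, 207, 240, 241, 217, 219, 205, 235, 237, 235, 157, 237, 237, 234, 241]
215 [(60, 128)]
  V [240, 239, 238, 209, 255, 253, 253, 243, 171, 252, 254, 252, 226, 225, 253, 254, 251, 220, 211, 237, 240, 237, 214, 170, 233, 234, 236, 231, 234, 236, 233, 235]
230 [(62, 130)]
  V [240, 238, 239, 240, 156, 253, 254, 249, 216, 252, 254, 254, 239, 181, 253, 254, 252, 237, 151, 208, 240, 241, 212, 232, 237, 236, 235, 236, 234, 235, 228, 236]
245 [(64, 132)]
  V [238, 237, 239, 240, 212, 255, 254, 253, 241, 156, 253, 254, 251, 217, 250, 254, 254, 247, 192, 213, 242, 241, 219, 220, 229, 235, 235, 236, 227, 235, 233, 237]
260 [(67, 134)]
  V [242, 80, 158, 209, 237, 174, 253, 254, 249, 213, 254, 254, 254, 237, 170, 254, 255, 252, 231, 180, 215, 240, 237, 213, 172, 228, 229, 236, 222, 233, 233, 238]
275 [(70, 109), (116, 128)]
  V [21, 26, 28, 29, 27, 27, 217, 254, 254, 242, 174, 253, 254, 251, 222, 227, 255, 255, 232, 217, 212, 242, 240, 240, 36, 43, 45, 36, 41, 40, 38, 36]
```

```bash
cat >> h.py <<'E'
MT=np.array([.6835,.2858,.003])
def mat(dz,pitch=0,y=86.6): return scoop_tcp(MT+[0,0,dz],y,pitch)
E
python3 - <<'E'
from h import *
togo(*pour(-.06,.03,54));steps([pour(-.06,.03,54),pour(-.08,.10,54),pour(-.1,.14,20)]);togo(*pour(-.1,.14,20))
E
```

```text
shift mm (tool) [ 0.4 31.2 -6.4] turn [-0.0004  0.0021 -0.0034] at [ 0.6293 -0.1818  0.1815] [ 1.4102e+02 -3.0000e-02  1.1770e+01]
[-0.0, 59.6, -41.8] [0.0, 0.0, 0.0]
[-0.0, 58.9, 73.0] [0.5934, 0.0, 0.0]
shift mm (tool) [  0.9 149.8  24.7] turn [ 0.593   0.001  -0.0039] at [ 0.6293 -0.1818  0.1815] [ 1.4102e+02 -3.0000e-02  1.1770e+01]
```

Request:
{"method": "send_rows", "body": {"plan": [[5,0,8,-2,0,0,0],[5,0,12,-2,0,0,0],[5,0,12,-3,0,0,0],[5,0,20,-14,0,0,0],[5,0,20,-14,0,0,0],[5,0,20,-14,0,0,0],[5,0,0,0,0.148,0,0],[5,0,0,0,0.148,0,0],[5,0,0,0,0.148,0,0],[5,0,0,0,0.148,0,0],[5,0,0,0,0,0,0],[5,0,0,0,0,0,0]]}}

```text
time_s: 36.55
tool_pos: [0.6373, -0.2232, 0.2778]
tool_rot: [174.8, -0.0, 11.7]
force: [-0.4, 0.2, -2.4]
grip_width: 0.0128
```

Run:
```python
from h import *
o=env.get_obs();print(o['qpos'].round(1))
p,R=mat(.12,15);q=p.copy();q[2]=max(p[2],o['tool_pos'][2]);print(p,q);togo(q,R);togo(p,R)
im=env.read_camera('wrist');cv2.imwrite('pics/w21.png',im[:,:,::-1])
for r in env.regions_of('wrist','scoop_mat')[:3]: print(r['confidence'],np.round(r['rect']))
for r in env.regions_of('wrist','tray_grey_row')[:3]: print(r['confidence'],np.round(r['rect']))
```

```text
[ 37.2  20.7 -31.6  72.7  15.6  87.8 -71.2]
[0.67516841 0.1455633  0.19851773] [0.67516841 0.1455633  0.27780893]
shift mm (tool) [ 111.8 -351.9  -32. ] turn [ 0.0902 -0.0125  0.2633] at [ 0.6373 -0.2232  0.2778] [ 1.748e+02 -3.000e-02  1.170e+01]
shift mm (tool) [ 111.8 -359.1   47. ] turn [ 0.0902 -0.0125  0.2633] at [ 0.6373 -0.2232  0.2778] [ 1.748e+02 -3.000e-02  1.170e+01]
0.94 [  2.  87.  77. 167.]
0.69 [152. 162. 213. 195.]
```

Request:
{"method": "send_rows", "body": {"plan": [[5,10,-32,-3,0,0,0],[5,10,-32,-3,0,0,0],[5,10,-32,-3,0,0,0],[5,10,-32,-3,0,0,0],[5,10,-32,-3,0,0,0],[5,10,-32,-3,0,0,0],[5,10,-32,-3,0,0,0],[5,10,-32,-3,0,0,0],[5,10,-32,-3,0,0,0],[5,10,-32,-3,0,0,0],[5,11,-32,-2,0.045,-0.006,0.13],[5,0,0,0,0.045,-0.006,0.13]]}}

```text
time_s: 37.9
tool_pos: [0.6703, 0.1603, 0.2782]
tool_rot: [-179.6, 0.1, -2.4]
force: [-0.3, -0.8, -2.1]
grip_width: 0.0125
```

Request:
{"method": "send_rows", "body": {"plan": [[5,0,0,0,0.13,0,0],[5,0,0,0,0.13,0,0],[5,0,0,0,0,0,0],[5,0,0,0,0,0,0]]}}

```text
time_s: 38.3
tool_pos: [0.6727, 0.1476, 0.2778]
tool_rot: [-165.2, 0.0, -3.0]
force: [-1.2, 0.4, -1.5]
grip_width: 0.0121
```

Run:
```python
from h import *
o=env.get_obs();print(o['qpos'].round(1),o['force'].round(1))
togo(*mat(.08));togo(*mat(.003));
```

```text
[  22.    24.1  -40.2   71.7    1.2   84.8 -108.2] [-1.2  0.4 -1.5]
shift mm (tool) [  2.5  56.5 148.7] turn [0.0034 0.0019 0.0059] at [0.6727 0.1476 0.2778] [-1.652e+02  2.000e-02 -3.040e+00]
shift mm (tool) [  2.5  76.2 223.2] turn [0.0034 0.0019 0.0059] at [0.6727 0.1476 0.2778] [-1.652e+02  2.000e-02 -3.040e+00]
```

Request:
{"method": "send_rows", "body": {"plan": [[5,2.5,8,24,0.003,0.002,0.006],[5,0,10,30,0,0,0],[5,0,10,30,0,0,0],[5,0,10,30,0,0,0],[5,0,10,30,0,0,0],[5,0,10,30,0,0,0],[5,0,9,25,0,0,0],[5,0,6,15,0,0,0],[5,0,3,9,0,0,0],[5,0,0,0,0,0,0],[5,0,0,0,0,0,0]]}}

```text
time_s: 39.4
tool_pos: [0.6756, 0.1351, 0.0445]
tool_rot: [-164.8, -0.1, -3.3]
force: [0.4, 0.2, -0.5]
grip_width: 0.0126
```

Run:
```python
from h import *
o=env.get_obs();print(o['force'].round(1),o['wrist_torque'].round(2))
togo(*mat(.0))
```

```text
[ 0.4  0.2 -0.5] [-0.51  0.   -0.04]
shift mm (tool) [-1.1  5.4  3.6] turn [-0.0031 -0.0016  0.003 ] at [0.6756 0.1351 0.0445] [-1.6482e+02 -1.4000e-01 -3.2600e+00]
```

Request:
{"method": "send_rows", "body": {"plan": [[5,0,0.4,1.5,0,0,0],[5,0,0.4,1.5,0,0,0],[5,0,0,0,0,0,0],[5,0,0,0,0,0,0]]}}

```text
time_s: 39.8
tool_pos: [0.6754, 0.1341, 0.0406]
tool_rot: [-164.8, -0.1, -3.3]
force: [0.6, -0.4, 0.0]
grip_width: 0.0124
```

Run:
```python
from h import *
o=env.get_obs();print(o['force'].round(1),o['wrist_torque'].round(2))
togo(*mat(.0))
```

```text
[ 0.6 -0.4  0. ] [-0.29 -0.05 -0.09]
shift mm (tool) [-0.9  3.5  0.1] turn [-0.003  -0.0011  0.0015] at [0.6754 0.1341 0.0406] [-1.6483e+02 -8.0000e-02 -3.3300e+00]
```

Request:
{"method": "send_rows", "body": {"plan": [[20,0,0,0,0,0,0],[30,0,0,0,0,0,0],[40,0,0,0,0,0,0],[50,0,0,0,0,0,0],[60,0,0,0,0,0,0],[60,0,0,0,0,0,0],[60,0,0,0,0,0,0]]}}

```text
time_s: 40.5
tool_pos: [0.6747, 0.1341, 0.0399]
tool_rot: [-164.8, -0.0, -3.3]
force: [0.4, 0.0, 0.2]
grip_width: 0.0571
```

Request:
{"method": "send_rows", "body": {"plan": [[60,0,0,-15,0,0,0],[60,0,0,-30,0,0,0],[60,0,0,-40,0,0,0],[60,0,0,-40,0,0,0],[60,0,0,-40,0,0,0],[60,0,30,-20,-0.13,0,0],[60,0,30,0,-0.13,0,0],[60,-30,30,0,0,0,0],[60,-30,20,0,0,0,0],[60,-30,0,0,0,0,0],[60,0,0,0,0,0,0],[60,0,0,0,0,0,0]]}}

```text
time_s: 41.7
tool_pos: [0.5762, -0.0176, 0.2079]
tool_rot: [-179.8, -0.2, -3.3]
force: [-0.4, 0.0, 0.9]
grip_width: 0.0601
```

```bash
python3 look.py w22 scoop_grip scoop_mat tray_grey_row bin sleeve1_c
python3 - <<'E'
from h import *
k=env.get_calibration('wrist')
im=tray();t=env.read_camera('top');s=env.read_camera('scene')
cv2.imwrite('pics/t22.png',t[:,:,::-1]);cv2.imwrite('pics/s22.png',s[:,:,::-1])
c=np.zeros((600,800,3),np.uint8);c[:338,:]=cv2.resize(im[0:270,:,::-1],(800,338))
c[338:600,:400]=cv2.resize(t[140:280,240:480,::-1],(400,262)) 
c[338:600,400:]=cv2.resize(cv2.convertScaleAbs(s[220:350,220:430,::-1],alpha=1.6),(400,262));cv2.imwrite('pics/c22.png',c)
Ry=Rot.from_euler('z',TY,degrees=True)
print('row px in crop',(proj('wrist',[TR+Ry.apply(q) for q in[(.019,0,-.007),(0,0,0),(-.019,0,.007)]],k)*1.25).round(0).tolist())
S=Rot.from_euler('z',86.6,degrees=True)
print('tip corners',(proj('wrist',[MT+S.apply([0,y,.001]) for y in(-.033,.033)],k)*1.25).round(0).tolist(),'grip top',(proj('wrist',[MT+S.apply([-.175,0,.11])],k)*1.25).round(0).tolist())
E
```

```text
41.7 [ 0.5762 -0.0176  0.2079] [-1.7979e+02 -1.6000e-01 -3.3200e+00] [-0.8  2.1  0.4 -1.5  0.3 -0.3 -0.1] [ 31.1  11.6 -36.5  91.3   6.8  79.3 -99.4]
[ 0.6443 -0.0218  0.4072]
scoop_grip 0.83 [97.0, 75.3, 223.5, 142.6] 159.3 107.4
scoop_mat 0.85 [62.2, 96.9, 200.9, 180.2] 121.7 147.9
tray_grey_row 0.9 [333.8, 123.8, 422.3, 225.4] 383.4 190.6
bin 0.96 [3.3, 223.7, 181.0, 280.6] 96.3 253.1
sleeve1_c 0.78 [344.2, 141.3, 374.5, 208.2] 358.5 174.5
row px in crop [[453.0, 222.0], [477.0, 217.0], [500.0, 212.0]]
tip corners [[90.0, 140.0], [93.0, 205.0]] grip top [[197.0, 153.0]]
```

View pics/c22.png

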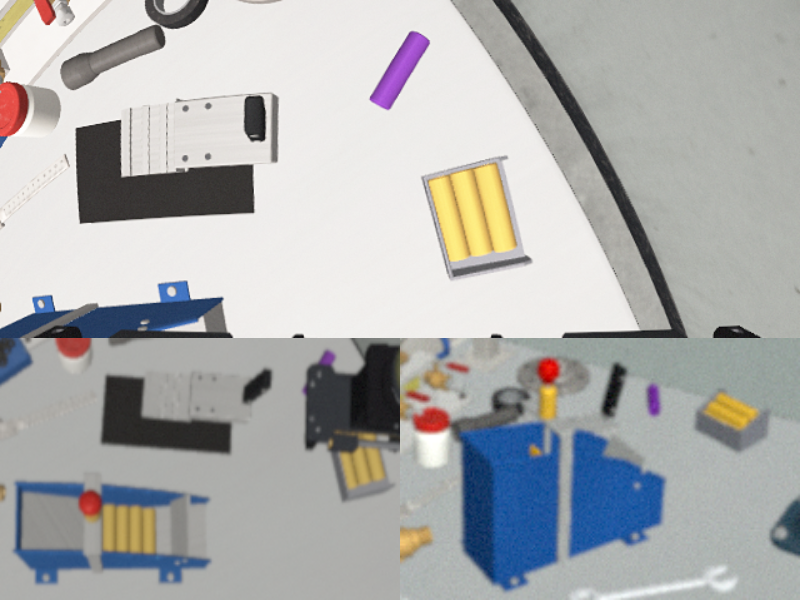

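Request:
{"method": "send_rows", "body": {"plan": [[87,3,-20,-18,0,0,0],[87,3,-30,-18,0,0,0],[87,3,-30,-18,0,0,0],[87,3,-35,-18,0,0,0],[87,3,-34,-18,0,0,0],[87,0,0,0,0,0,0],[87,0,0,0,0,0,0],[87,0,0,0,0,0,0],[87,0,0,0,0,0,0]]}}

```text
time_s: 43.1
tool_pos: [0.5993, 0.128, 0.2962]
tool_rot: [-179.8, 0.1, -3.5]
force: [-0.1, 0.0, -0.4]
grip_width: 0.087
```

```bash
cat >> h.py <<'E'
def scoop_mask(cam,p,k):
    S=Rot.from_euler('z',p[2]);t=np.array([p[0],p[1],.002])
    a=np.radians(15);parts=[]
    parts.append([(x,y,z) for x in(-.071,0) for y in(-.033,.033) for z in(0,.003)])
    parts.append([(x,y,z) for x in(-.164,-.071) for y in(-.03,.03) for z in(0,.023)])
    parts.append([(-.165-np.sin(a)*s+np.cos(a)*d,y,.073+np.cos(a)*s+np.sin(a)*d) for s in(-.038,.038) for d in(-.0065,.0065) for y in(-.013,.013)])
    r=np.zeros((480,640),np.uint8)
    for q in parts: cv2.fillConvexPoly(r,cv2.convexHull((proj(cam,t+S.apply(q),k)*16).astype(np.int32)),1,shift=4)
    return r>0
def scoop_find(x0,save=None):
    k=env.get_calibration('wrist');im=env.read_camera('wrist')
    if save: cv2.imwrite('pics/'+save,im[:,:,::-1])
    for r in env.regions_of('wrist','scoop_grip')[:2]:
        if r['confidence']<.4: continue
        m=r['region'];c=lambda p:-(scoop_mask('wrist',p,k)&m).sum()/(scoop_mask('wrist',p,k)|m).sum()
        best=None
        for d in(0,.1,-.1):
            x=np.array(x0)+[0,0,d];q=minimize(c,x,method='Nelder-Mead',options=dict(initial_simplex=x+np.vstack([np.zeros(3),np.diag([.015,.015,.1])])))
            if best is None or q.fun<best.fun: best=q
        print('scoop tip',best.x[:2].round(4),'yaw',np.degrees(best.x[2]).round(1),'iou',round(-best.fun,3),r['rect'],round(r['confidence'],2))
E
python3 - <<'E'
from h import *
o=env.get_obs();print(o['tool_pos'],o['tool_rot'],o['joint_velocities'].round(1))
scoop_find([.71,.25,np.radians(90)],'w23.png')
for r in env.regions_of('wrist','scoop_mat')[:2]: print(r['confidence'],r['rect'])
k=env.get_calibration('wrist')
Ry=Rot.from_euler('z',86.6,degrees=True)
print('mat px',proj('wrist',[np.array([.6787,.2049,.003])+Ry.apply([a,b,0]) for a in(-.1,.1) for b in(-.05,.05)],k).round(0).tolist())
E
```

```text
[0.59930179 0.12801689 0.29617543] [-1.79806879e+02  5.49740714e-02 -3.45434846e+00] [ 0.1 -0.1 -0.2 -0.1 -0.2  0.1 -0. ]
scoop tip [0.7072 0.2457] yaw 85.8 iou 0.951 [226.9, 93.6, 373.4, 144.1] 0.74
0.63 [185.9, 102.2, 327.7, 178.2]
mat px [[334.0, 98.0], [334.0, 174.0], [186.0, 104.0], [188.0, 176.0]]
```

Run:
```python
from h import *
p,R=scoop_tcp([.7072,.2457,.003],85.8,0);print(p);togo(p-R.apply([0,0,.1]),R)
```

```text
[0.69583032 0.09087439 0.0395846 ]
shift mm (tool) [ 98.3  58.6 160.2] turn [0.2579 0.0021 0.0137] at [0.5993 0.1287 0.2967] [-1.7977e+02  2.0000e-02 -3.4100e+00]
```

Request:
{"method": "send_rows", "body": {"plan": [[87,20,12,20,0,0,0],[87,26,15,40,0,0,0],[87,26,16,50,0,0,0],[87,26,16,50,0,0,0],[87,0,0,0,0.129,0.001,0.007],[87,0,0,0,0.129,0.001,0.007],[87,0,0,0,0,0,0],[87,0,0,0,0,0,0]]}}

```text
time_s: 44.05
tool_pos: [0.6866, 0.0679, 0.1507]
tool_rot: [-165.0, 0.0, -4.4]
force: [-0.4, 0.8, 0.5]
grip_width: 0.0866
```

Run:
```python
from h import *
scoop_find([.7072,.2457,np.radians(86)])
p,R=scoop_tcp([.7072,.2457,.003],85.8,0);togo(p,R)
```

```text
scoop tip [0.7052 0.2455] yaw 86.6 iou 0.95 [191.6, 171.1, 345.6, 250.6] 0.72
shift mm (tool) [  8.1  10.9 113.6] turn [-0.0006 -0.0001  0.0032] at [0.6864 0.0725 0.1521] [-1.6497e+02 -5.0000e-02 -4.0300e+00]
```

Request:
{"method": "send_rows", "body": {"plan": [[87,6,3,20,0,0,0],[87,0,0,20,0,0,0],[87,0,0,10,0,0,0],[87,0,0,0,0,0,0],[87,0,0,0,0,0,0]]}}

```text
time_s: 44.65
tool_pos: [0.6933, 0.0819, 0.1026]
tool_rot: [-165.0, -0.0, -4.0]
force: [0.1, -0.8, -0.0]
grip_width: 0.0869
```

Run:
```python
from h import *
p,R=scoop_tcp([.7062,.2456,.003],86.2,0);togo(p,R)
```

```text
shift mm (tool) [ 2.   7.7 63.2] turn [-0.0008 -0.0016 -0.0037] at [0.6933 0.0819 0.1026] [-1.6495e+02 -3.0000e-02 -4.0300e+00]
```

Request:
{"method": "send_rows", "body": {"plan": [[87,2,7.5,15,0,0,-0.003],[87,0,0,20,0,0,0],[87,0,0,20,0,0,0],[87,0,0,8,0,0,0],[87,0,0,0,0,0,0],[87,0,0,0,0,0,0]]}}

```text
time_s: 45.25
tool_pos: [0.6966, 0.0895, 0.0403]
tool_rot: [-165.0, -0.1, -4.0]
force: [-0.3, 0.0, 0.7]
grip_width: 0.0872
```

Request:
{"method": "send_rows", "body": {"plan": [[5,0,0,0,0,0,0],[5,0,0,0,0,0,0],[5,0,0,0,0,0,0],[5,0,0,0,0,0,0],[5,0,0,0,0,0,0],[5,0,0,0,0,0,0],[5,0,0,0,0,0,0],[5,0,0,0,0,0,0],[5,0,0,0,0,0,0],[5,0,0,0,0,0,0],[5,0,0,0,0,0,0],[5,0,0,0,0,0,0]], "grip_force": 40}}

```text
time_s: 46.45
tool_pos: [0.6959, 0.0897, 0.0395]
tool_rot: [-165.0, -0.1, -4.0]
force: [-0.1, 0.0, -0.3]
grip_width: 0.0128
```

Run:
```python
from h import *
o=env.get_obs();print(o['force'].round(1))
scoop_find([.7062,.2456,np.radians(86)])
p,R=scoop_tcp([.7062,.2456,.003],86.2,0);togo(p,R);
togo(*mat(.012));togo(*mat(0))
```

```text
[-0.1  0.  -0.3]
scoop tip [0.7055 0.2462] yaw 87.4 iou 0.757 [138.7, 193.2, 344.7, 351.2] 0.92
shift mm (tool) [-0.1 -1.   0.2] turn [-0.0007 -0.0018 -0.0023] at [0.6959 0.0897 0.0396] [-1.6496e+02 -6.0000e-02 -3.9600e+00]
shift mm (tool) [-24.4 -41.3  -1.4] turn [-0.0007 -0.0036 -0.0091] at [0.6959 0.0897 0.0396] [-1.6496e+02 -6.0000e-02 -3.9600e+00]
shift mm (tool) [-24.4 -38.2  10.2] turn [-0.0007 -0.0036 -0.0091] at [0.6959 0.0897 0.0396] [-1.6496e+02 -6.0000e-02 -3.9600e+00]
```

Request:
{"method": "send_rows", "body": {"plan": [[5,0,-1.5,-6,0,0,0],[5,0,-1.5,-6,0,0,0],[5,-6,-9,2.5,0,0,0],[5,-6,-10,2.5,0,0,0],[5,-6,-10,2.6,0,0,-0.009],[5,-6,-9,2.6,0,0,0],[5,0,0,0,0,0,0],[5,0,1.5,6,0,0,0],[5,0,1,4,0,0,0],[5,0,0,0,0,0,0],[5,0,0,0,0,0,0]]}}

```text
time_s: 47.65
tool_pos: [0.6746, 0.1299, 0.0411]
tool_rot: [-165.0, -0.2, -3.5]
force: [0.0, 0.2, -1.2]
grip_width: 0.0126
```

Run:
```python
from h import *
o=env.get_obs();print(o['force'].round(1),o['wrist_torque'].round(2))
togo(*mat(0))
```

```text
[ 0.   0.2 -1.2] [-0.48  0.03 -0.01]
shift mm (tool) [-0.4 -0.5  1.7] turn [-0.0006 -0.0032 -0.0011] at [0.6746 0.1299 0.0411] [-1.6497e+02 -1.6000e-01 -3.5100e+00]
```

Request:
{"method": "send_rows", "body": {"plan": [[5,0,0.4,1.5,0,0,0],[5,0,0,0.3,0,0,0],[5,0,0,0,0,0,0],[20,0,0,0,0,0,0],[30,0,0,0,0,0,0],[40,0,0,0,0,0,0],[50,0,0,0,0,0,0],[60,0,0,0,0,0,0],[70,0,0,0,0,0,0],[80,0,0,0,0,0,0],[80,0,0,0,0,0,0],[80,0,0,0,0,0,0]]}}

```text
time_s: 48.85
tool_pos: [0.6746, 0.1307, 0.0398]
tool_rot: [-165.0, -0.2, -3.5]
force: [-1.0, -0.7, 1.0]
grip_width: 0.0752
```

Request:
{"method": "send_rows", "body": {"plan": [[80,0,0,-10,0,0,0],[80,0,0,-20,0,0,0],[80,0,0,-30,0,0,0],[80,0,0,-40,0,0,0],[80,0,0,-40,0,0,0],[80,0,0,-40,0,0,0],[80,0,0,-40,0,0,0],[80,0,0,0,-0.13,0,0],[80,-40,0,0,-0.13,0,0],[80,-40,0,0,0,0,0],[80,0,0,0,0,0,0],[80,0,0,0,0,0,0]]}}

```text
time_s: 50.05
tool_pos: [0.5902, 0.0787, 0.2533]
tool_rot: [-179.9, -0.3, -3.4]
force: [0.4, -0.6, 0.3]
grip_width: 0.08
```

Run:
```python
from h import *
o=env.get_obs();print(o['tool_pos'],o['joint_velocities'].round(1))
scoop_find([.6835,.2858,np.radians(86.6)],'w24.png')
env.read_camera('wrist');k=env.get_calibration('wrist')
for r in env.regions_of('wrist','tray_grey_row')[:1]: print(r['confidence'],r['rect'],tray_fit('wrist',[.6085,-.0825,1.78,.028],k,r['region']))
im=cv2.imread('pics/w24.png');hsv=cv2.cvtColor(im,cv2.COLOR_BGR2HSV);m=cv2.inRange(hsv,(18,80,80),(32,255,255))
n,l,s,c=cv2.connectedComponentsWithStats(m)
for i in range(1,n):
  if s[i,4]>150: print(s[i],c[i].round(1))
Ry=Rot.from_euler('z',TY,degrees=True)
print('row corners',proj('wrist',[TR+Ry.apply(q) for q in[(.029,-.035,-.005),(.029,.035,-.005),(-.021,-.035,.017),(-.021,.035,.017)]],k).round(0).tolist())
```

```text
[0.59020644 0.07868692 0.25325893] [ 0.6  2.3  1.7 -2.4  0.5 -0.5 -0.1]
scoop tip [0.6836 0.2875] yaw 86.6 iou 0.971 [150.0, 107.1, 284.2, 165.1] 0.57
0.6 [408.0, 134.9, 489.7, 227.5] (array([ 0.6076762 , -0.08131041,  1.78167517,  0.03856054]), np.float64(-0.36239350108975626))
[ 63   0  41  31 397] [81.9 13.7]
[ 422  144   57   66 2696] [450.6 176.5]
[ 11 237  30  19 257] [ 25.  246.4]
[154 267  51  28 984] [179.5 282.2]
[127 279  27  59 811] [137.7 307.9]
[482 279  27  60 839] [497.3 308.2]
[ 270  334  327   40 4213] [439.6 358.8]
[445 442  18  38 346] [455.6 460.3]
row corners [[422.0, 157.0], [434.0, 214.0], [467.0, 149.0], [478.0, 207.0]]
```

Run:
```python
from h import *
for c in('top','scene'):
  env.read_camera(c)
  for q in('gate_knob','wrench_22','brass_valve','sleeve1_c'):
    for r in env.regions_of(c,q)[:1]: print(c,q,round(r['confidence'],2),np.round(r['rect'],0))
env.sign_off()
```

```text
top gate_knob 0.61 [287. 220. 302. 237.]
top wrench_22 0.89 [283. 292. 370. 327.]
top brass_valve 0.65 [197. 211. 242. 230.]
top sleeve1_c 0.25 [318. 230. 327. 255.]
scene gate_knob 0.62 [309. 237. 332. 266.]
scene wrench_22 0.68 [308. 331. 396. 357.]
scene brass_valve 0.74 [387. 246. 406. 260.]
the job is handed in; nothing more can be done
```

The job is handed in at about 50 s of the 210 s allowed; sign-off reported no verdict. The grey tray, the only one on the bench, has three sleeves in a row against its stop.

**What I did:**
- I pulled the knob to its stop, the hopper ran empty, and I let the gate spring shut. My first try missed because the fingertips end about 35 mm short of the reported TCP. I corrected for that from then on.
- I pushed the scoop under the heap in several shoves and drew it out with a level load of three. I then tipped them into the grey tray.
- After I set the scoop on its mat, a later picture showed it several centimetres off. I take this to be the announced knock, but I did not see it happen. I gripped it again and put it back.

**Last checks:**
- **Scoop:** an outline fit puts it within about 2 mm of its target on the mat. It showed empty in the last picture I viewed, taken before I put it back on the mat.
- **Tray:** the block of sleeves lies within about 5 pixels of where the row should be. The last tray outline fit was poor (0.36 overlap), so I relied on the sleeve block and an earlier good fit (0.94).
- **Spare sleeves:** in the last picture I viewed they were all on the ramp, with none lying elsewhere. I did not count them.
- **Gate:** the knob is back at its rest position in the top view.
- **Wrench and valve:** both are in place within detection noise in the top view. In the scene view the last valve and knob detections fell on other objects, so I could not use them.

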